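# Set the portion gauge against the cheese

## Task

Get the cheese ready for portioning: move the cheese block from the plate to the middle of the wooden paddle board, lying flat and lengthwise along the board. Then take the steel portion gauge from its sloping stand and stand it upright on the board with its flat face flush against a long side of the cheese (either side), its ends level with the cheese's ends. Let go of both and leave the other things where they are.

Things in the scene. Friction and masses are not known exactly. Their poses are not given: they have to be found in the camera images.
- board: wooden paddle board with a handle at one end (its -y end), 170 mm (its x) by 300 mm with the 80 mm handle (its y), 18 mm thick, flat on the worktop and held by its non-slip feet (it does not move). Origin: centre of the underside of the whole 170 x 300 outline. Its length points roughly away from the robot, the handle at the far end.
- board_mid (a point): the middle of the board's wide 170 x 220 mm cutting area, on its top face: where the cheese's centre belongs.
- plate: round white serving plate, 240 mm across, rim 23 mm high, loose; stands left or right of the board, the stand being on the other side. Its flat inner floor, about 150 mm across, is 9 mm above the worktop. Origin: centre of the underside.
- cheese: pale yellow rectangular cheese block with slightly rounded edges, 50 mm wide (its x), 120 mm long (its y), 40 mm high (its z), 0.25 kg or so; lies flat on the plate's floor at the start, at any angle. Origin: centre of the underside. It slides if pushed with about 2 N.
- stand: fixed stand on a 110 x 150 mm wooden base 14 mm thick: a dark steel trough (seat, 40 mm back-rest, end lips 16 mm high) that holds the gauge leaning 35 degrees from vertical, its top toward the stand's -x, roughly toward the robot. The gauge comes out along its own z. Origin: centre of the underside of the base.
- gauge: steel portion gauge, an L-shaped straightedge, 120 mm long (its y), 0.3 kg or so: an upright plate 8 mm thick and 95 mm high (its z), and along its bottom on one side a foot 5 mm thick. The flat face looks to its own -x. Origin: middle of the flat face's lower edge; the plate spans x 0 to 8 mm, the foot reaches x = 34 mm.
- gauge_foot (a point): the middle of the gauge's far lower edge: the outer edge of its foot, at x = 34 mm, y = 0, z = 0 in the gauge's frame.
- mill: bystander: brown turned pepper mill, 52 mm across, 160 mm high, loose, behind the board. Origin: centre of its underside.
- jar_a: bystander: jam jar, 60 mm across, 75 mm high, loose, behind the board. Origin: centre of its underside.
- gauge_grip (a point): a good point to grip the gauge across its 8 mm thickness: x = 4, y = 0, z = 75 mm in the gauge's frame. Above z = 50 mm the plate is 90 mm long; in the stand the back-rest covers the flat face up to z = 39 mm, so grip above that, with the tool tilted like the gauge. On the board that part is higher than the 40 mm cheese.
Mind the look-alikes: they are no part of the job. What is shaped like the cheese but turquoise is not meant. Leave any orange look-alike of the gauge alone.

How it is judged:
By the outcome, as a careful person would: the job done as asked, in the order asked, and still so for the second after the job is handed in, with the robot touching nothing.
It also fails if it takes over 58 s, if anything falls off the work surface, if the arm or the gripper's body presses on something with over 40 N, if the wrist force passes 120 N, or if a joint passes its speed limit or range.

## Robot

A 6-joint arm with a two-finger parallel gripper is mounted at the origin on a cart in front of the work surface, level with it; the furniture and walls round the work are solid. World frame = base frame: x ahead of the robot, y to its left, z up, the work surface at z = 0. Lengths are in m, angles in rad, forces in N, time in s.
With the tool pointing down it reaches from about 0.3 to 0.95 m from the base axis. Payload 3.1 kg.
Tool frame: the origin (TCP) lies on the centre line of the jaws, within the pads' length; the fingertips stand manip.nose_length ahead of it and the grasp point (between the pads) lies 8 mm behind it (manip.nose_length is the distance from the TCP to the fingertips, in m); x points along the fingers, z is the direction in which the jaws open and shut, and the axes are right-handed (so a half turn about x gives the same grasp; the last joint's range is limited). The gripper opens to 85 mm and grips with 20 to 120 N. Pads are 22 mm wide; open, the fingers measure 114 mm over their backs; the gripper's body (76 mm by 85 mm) begins 54 mm behind the grasp point. The pads swing forward as they close: fully open they stand 13 mm farther back than shut.
Start: joints at [-1.213, 0.308, 1.634, -0, 1.2, -0.07], TCP at [0.259, -0.569, 0.242] pointing down, gripper open.
Joint ranges: [-3.06, 3.06], [-0.79, 1.96], [0.05, 2.63], [-1.19, 4.34], [0.05, 2.64], [-2.94, 2.94]. Speed limits (rad/s): [2.79, 2.79, 3.14, 3.14, 3.14, 3.14].

## Interface

Orientations are given as a rotation vector (axis times angle).
In Python, from bench import read_state, viewer, hand_in, look_for, regions_of, manip gives the robot as it stands.
- The arm moves only by the shell command python3 -m pendant 'ROWS' [FORCE]. ROWS is text: rows parted by semicolons, each of 7 numbers parted by spaces: the closure in counts, from 0 (fully open) to 255 (shut), then the shift along the world's x, y, z in m, then the turn, a rotation vector about the world's x, y, z in rad. In form: jaw dx dy dz ax ay az; .... A call has exactly 10 rows; each row shifts and turns the commanded pose from where the row before left it; what a row does not reach is not made up. A row lasts 1/10 s, in which the tool goes at most 50 mm and 8.59 degrees, less where a joint would pass 70% of its speed; a pose out of reach is approached as far as the arm can. A call with a gripper value outside its range is refused whole. The fingers move at their own pace and stop on an object; FORCE is the grip in N (left out, the last holds). Time passes only in rows, so rows that do not move let the fingers close, or fill a call up. It gives the time, the measured TCP pose, the force and the opening at its end, in the units of the state.
- read_state(): the state, without advancing time (a new reading comes with each control period).
- viewer.camera(name): name is "scene" or "top"; returns the picture (420x560x3 uint8, red, green, blue); there is no depth.
- viewer.camera_params(name): a dict with "fx", "fy", "cx", "cy" (pixels), "extrinsics" (4x4, takes a point from world to camera coordinates). Camera axes: x right, y up, looking along -z (the intrinsics and any distortion apply to the point x, -y, -z); pixel columns grow to the right and rows downward; lengths in m; the calibration is good to about 2 mm. A picture is of the moment at which its call begins. camera_params takes no time and is no camera call.
- hand_in(): hands the job in, once; it reports no verdict.
Trained networks look in the newest picture that a camera, given by its name, has taken for a name from the list of things; names that differ only in an ending like _2 or _b are one class to them, and where a whole thing is asked for, a point or a joint stands for the part that bears it (a point fixed in the world has none). Each returns a list of dicts, best first, with "confidence" (0 to 1); they miss things now and then, are a little off and sometimes report something else, mostly with a low value. They report only what shows in the picture. A call takes as long as a camera call. They do not tell look-alikes from the thing itself.
- look_for(name, camera): "xy" ([column, row] as shares, 0 to 1, of the picture: columns of its width, rows of its height, amid what is visible of it).
- regions_of(name, camera): "pixels" (420x560 bool, what is visible of it) and "xy" ([column, row] as shares, 0 to 1, of the picture: columns of its width, rows of its height, amid what is visible of it).
The state is a dict: "time_s": time; "joint_pos": joint angles; "joint_velocities": joint speeds; "tau": joint torques, N m; "ee_pos": TCP position; "ee_rot": TCP orientation; "wrist_force": force on the tool from outside, world axes, zero at the start; "torque": the same for the moment, N m; "grip_width": opening from 0.0 (shut) to 1.0 (fully open).
Only numpy, scipy, OpenCV 4.12 (cv2) and the standard library are available. Lean on these libraries where they do the work, as an engineer would, in place of code of your own. Each camera call takes 0.05 s, during which the arm holds its last target.

## Working session

There is one attempt and no reset: what is moved stays moved. The work goes in short steps, Python scripts to look and compute and a shell command to move; the robot and the scene stay as the last step left them, time stands still between calls to the robot, and variables do not carry over. Pictures are saved under pics/ and viewed, and the job is handed in when it is done.

```bash
ls; mkdir -p pics
python3 - <<'E'
from bench import *
import cv2, numpy as np
s=read_state(); print({k:np.round(v,4).tolist() for k,v in s.items()})
print(manip.nose_length)
for c in ("scene","top"):
    im=viewer.camera(c); cv2.imwrite(f"pics/{c}0.png",im[:,:,::-1])
    p=viewer.camera_params(c); print(c,{k:(np.round(v,4).tolist()) for k,v in p.items()})
E
```

```text
pics
{'time_s': 0.0, 'joint_pos': [-1.2127, 0.309, 1.6352, 0.0, 1.1997, -0.0697], 'joint_velocities': [0.0001, 0.0009, 0.0005, -0.0014, -0.0002, 0.0002], 'tau': [0.0016, -41.5244, -27.6663, -0.0001, 0.0102, -0.0], 'ee_pos': [0.259, -0.5679, 0.241], 'ee_rot': [0.89, 1.3836, -0.8877], 'wrist_force': [0.1505, 0.0992, -0.0761], 'torque': [-0.0004, -0.0403, 0.0433], 'grip_width': 0.9988}
0.011
scene {'fx': 470.182, 'fy': 470.182, 'cx': 284.0905, 'cy': 211.7272, 'extrinsics': [[-0.6563, -0.7545, 0.002, 0.359], [0.4119, -0.3561, 0.8388, -0.2945], [-0.6321, 0.5513, 0.5445, -0.9393], [0.0, 0.0, 0.0, 1.0]]}
top {'fx': 401.0609, 'fy': 401.0609, 'cx': 285.9198, 'cy': 209.998, 'extrinsics': [[-0.0152, -0.9998, -0.014, 0.0286], [0.9958, -0.0164, 0.0896, -0.5444], [-0.0898, -0.0126, 0.9959, -1.323], [0.0, 0.0, 0.0, 1.0]]}
```

View pics/scene0.png

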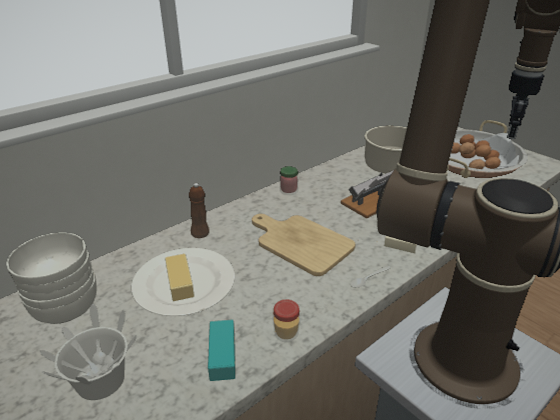

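View pics/top0.png

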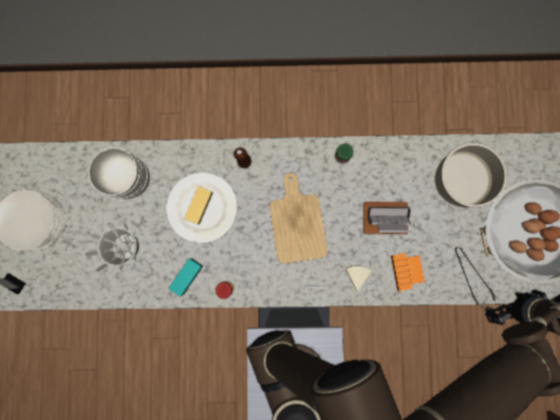

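Run:
```python
from bench import *
import cv2, numpy as np
out={}
for c in ("scene","top"):
    im=viewer.camera(c); out['im_'+c]=im
    p=viewer.camera_params(c)
    for k in p: out[f'{c}_{k}']=p[k]
    for n in ("cheese","board","plate","stand","gauge"):
        r=regions_of(n,c)
        print(c,n,[(round(x['confidence'],2),(np.array(x['xy'])*[560,420]).round(1).tolist(),int(x['pixels'].sum())) for x in r])
        for i,x in enumerate(r[:4]): out[f'{c}_{n}_{i}']=x['pixels']
np.savez('obs0.npz',**out)
t=out['im_top']
for nm,im,(a,b,w,h) in (("t_gauge",t,(350,190,80,110)),("t_ch",t,(160,165,170,110)),("s_g",out['im_scene'],(320,150,110,80)),("s_c",out['im_scene'],(120,200,250,120))):
    cv2.imwrite(f'pics/{nm}.png',cv2.resize(im[b:b+h,a:a+w,::-1],None,fx=min(6,780//w),fy=min(6,780//w) ,interpolation=cv2.INTER_CUBIC)[:600])
```

```text
scene cheese [(0.85, [223.2, 351.5], 1608), (0.76, [179.2, 276.9], 965)]
scene board []
scene plate [(0.77, [190.1, 282.3], 4429)]
scene stand [(0.68, [366.4, 201.0], 786), (0.51, [304.8, 240.9], 3798), (0.35, [374.5, 182.4], 309)]
scene gauge [(0.87, [372.0, 185.1], 283)]
top cheese [(0.86, [183.3, 277.0], 660), (0.8, [197.1, 203.2], 579)]
top board [(0.58, [295.0, 226.1], 3563)]
top plate [(0.74, [205.7, 208.1], 3308)]
top stand [(0.58, [375.0, 207.2], 588), (0.47, [390.4, 217.5], 857), (0.42, [345.3, 152.5], 351)]
top gauge [(0.96, [389.4, 220.2], 853), (0.83, [402.8, 267.2], 894), (0.47, [344.2, 151.5], 339)]
```

View pics/t_gauge.png

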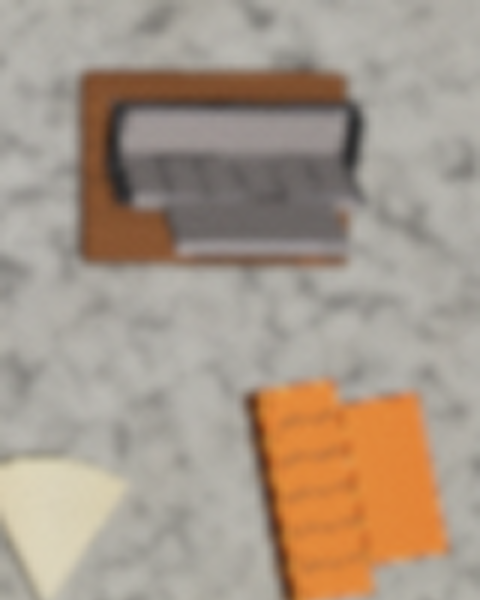

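View pics/t_ch.png

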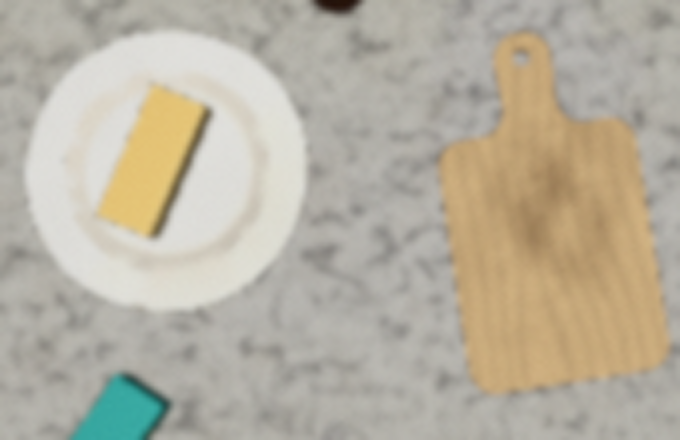

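View pics/s_g.png

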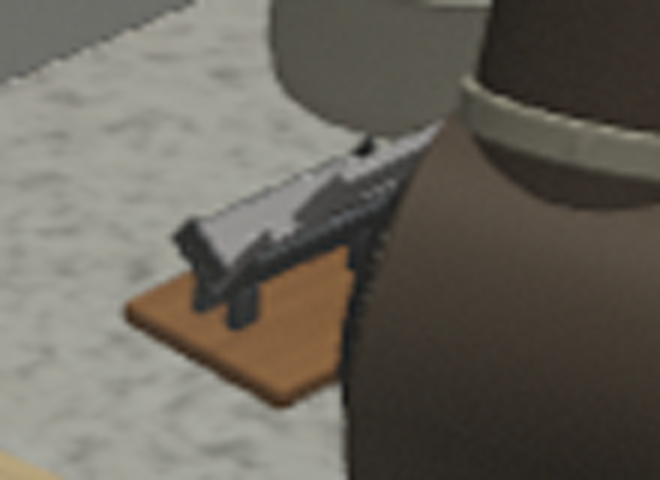

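View pics/s_c.png

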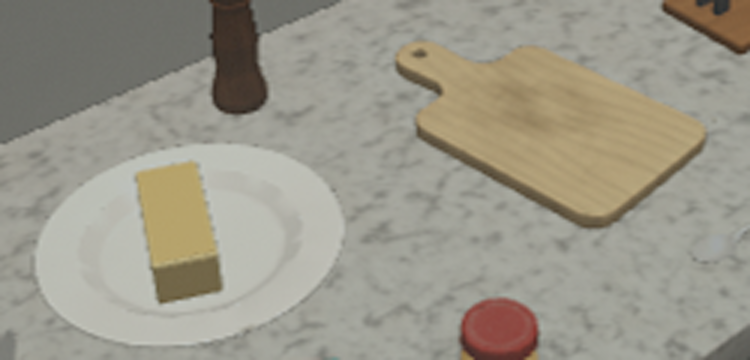

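```bash
cat > fit.py <<'E'
import numpy as np, cv2
from scipy.optimize import minimize
def proj(P,o,c):
    P=np.atleast_2d(P); E=o[c+'_extrinsics']; q=P@E[:3,:3].T+E[:3,3]
    return np.c_[o[c+'_fx']*q[:,0]/-q[:,2]+o[c+'_cx'], o[c+'_fy']*-q[:,1]/-q[:,2]+o[c+'_cy']]
def Rz(a): return np.array([[np.cos(a),-np.sin(a),0],[np.sin(a),np.cos(a),0],[0,0,1.]])
def extr(poly,z0,z1):
    poly=np.asarray(poly); return np.r_[np.c_[poly,np.full(len(poly),z0)],np.c_[poly,np.full(len(poly),z1)]]
S=8
def sil(parts,o,c,box):
    x0,y0,w,h=box; m=np.zeros((h*S,w*S),np.uint8)
    for P in parts:
        u=(proj(P,o,c)-[x0,y0]+.5)*S
        cv2.fillConvexPoly(m,cv2.convexHull((u*16).round().astype(np.int32)),1,shift=4)
    return cv2.resize(m.astype(np.float32),(w,h),interpolation=cv2.INTER_AREA)
def fit(partsfn,x0,obs,o,step):
    # obs: list of (cam, box, soft mask)
    def cost(x):
        return sum(np.abs(sil(partsfn(x),o,c,b)-m).sum()*w for c,b,m,w in obs)
    best=None
    for k in range(3):
        sx=np.vstack([x0]+[np.array(x0)+np.eye(len(x0))[i]*step[i]*(1 if k%2==0 else -1) for i in range(len(x0))])
        r=minimize(cost,x0,method='Nelder-Mead',options=dict(initial_simplex=sx,xatol=1e-5,fatol=1e-3,maxiter=600)); x0=r.x
    return r.x,r.fun
def rect(a0,a1,b0,b1): return [[a0,b0],[a1,b0],[a1,b1],[a0,b1]]
def crop(m,b): return m[b[1]:b[1]+b[3],b[0]:b[0]+b[2]].astype(np.float32)
def rrect(a0,a1,b0,b1,r):
    t=np.linspace(0,np.pi/2,6); out=[]
    for (cx,cy,s) in ((a1-r,b1-r,0),(a0+r,b1-r,1),(a0+r,b0+r,2),(a1-r,b0+r,3)):
        out+= [[cx+r*np.cos(q+s*np.pi/2),cy+r*np.sin(q+s*np.pi/2)] for q in t]
    return out
def box3(x,y,yaw,poly,z0,z1): return extr(poly,z0,z1)@Rz(yaw).T+[x,y,0]
def ray(uv,z,o,c):
    E=o[c+'_extrinsics']; d=np.array([(uv[0]-o[c+'_cx'])/o[c+'_fx'],-(uv[1]-o[c+'_cy'])/o[c+'_fy'],-1.])
    C=-E[:3,:3].T@E[:3,3]; d=E[:3,:3].T@d; return C+d*(z-C[2])/d[2]
E
python3 - <<'E'
from fit import *
from scipy.spatial.transform import Rotation as R
o=dict(np.load('obs0.npz'))
print(R.from_rotvec([0.89,1.3836,-0.8877]).as_matrix().round(3))
hs={c:cv2.cvtColor(o['im_'+c],cv2.COLOR_RGB2HSV) for c in('scene','top')}
for c,pts in (('top',((197,205),(298,225),(285,250),(180,205),(260,250),(370,205))),('scene',((179,262),(180,290),(305,243),(220,275),(280,280),(360,205)))):
    for p in pts: print(c,p,hs[c][p[1],p[0]])
# initial guesses
print('cheese',ray((197,204),.04,o,'top').round(3),ray((179,275),.03,o,'scene').round(3))
print('board',ray((298,228),.018,o,'top').round(3),ray((305,243),.018,o,'scene').round(3))
print('stand',ray((386,218),.014,o,'top').round(3))
E
```

```text
[[-0.001  0.91   0.415]
 [ 0.002  0.415 -0.91 ]
 [-1.     0.    -0.002]]
top (197, 205) [ 21 123 228]
top (298, 225) [ 18 103 181]
top (285, 250) [ 18  99 195]
top (180, 205) [ 21  20 219]
top (260, 250) [ 21  10 174]
top (370, 205) [ 12 156 121]
scene (179, 262) [ 23 106 182]
scene (180, 290) [ 21  94 114]
scene (305, 243) [ 20  86 167]
scene (220, 275) [ 27  13 177]
scene (280, 280) [ 33  15 154]
scene (360, 205) [ 14 126 119]
cheese [0.568 0.316 0.04 ] [0.563 0.314 0.03 ]
board [ 0.484 -0.02   0.018] [ 0.473 -0.008  0.018]
stand [ 0.513 -0.317  0.014]
```

```bash
cat > run1.py <<'E'
from fit import *
import sys
o=dict(np.load(sys.argv[1])); cz=float(sys.argv[2]) if len(sys.argv)>2 else .009
def smask(c,b,bg,fg):
    s=cv2.cvtColor(o['im_'+c],cv2.COLOR_RGB2HSV)[...,1]; m=(s>(bg+fg)/2).astype(np.uint8)
    m=crop(m,b); n,l,st,ce=cv2.connectedComponentsWithStats(m.astype(np.uint8)); k=1+np.argmax(st[1:,4]); return (l==k).astype(np.float32)
def save(parts,c,b,name):
    im=cv2.resize(o['im_'+c][b[1]:b[1]+b[3],b[0]:b[0]+b[2],::-1],None,fx=6,fy=6,interpolation=cv2.INTER_CUBIC)
    for P in parts:
        u=(proj(P,o,c)-[b[0],b[1]]+.5)*6; cv2.polylines(im,[cv2.convexHull(u.astype(np.int32))],True,(0,0,255),1)
    cv2.imwrite('pics/'+name,im)
def go(name,fn,x0,boxes):
    res=[]
    for cams in (('top',),('scene',),('top','scene')):
        obs=[(c,boxes[c],smask(c,boxes[c],15,100),1) for c in cams]
        x,f=fit(fn,x0,obs,o,[.01,.01,.1]); print(name,cams,x.round(4),np.degrees(x[2]).round(2),round(f,1))
    for c in boxes: save(fn(x),c,boxes[c],f'fit_{name}_{c}.png')
    return x
if __name__=='__main__':
    ch=lambda x:[box3(*x,rrect(-.025,.025,-.06,.06,.003),cz,cz+.04)]
    bd=lambda x:[box3(*x,rrect(-.085,.085,-.07,.15,.016),0,.018)]+[box3(*x,rrect(-.023,.023,-.15,-.05,.022),0,.018)]
    go('cheese',ch,[.566,.315,-.5],dict(top=(170,180,55,50),scene=(155,245,50,62)))
    x=go('board',bd,[.484+.04,-.015,3.14+.1],dict(top=(262,165,75,110),scene=(240,205,125,75)))
    print('mid',x[:2]+(Rz(x[2])@[0,.04,0])[:2])
E
python3 run1.py obs0.npz; python3 -c "
import cv2,numpy as np
ims=[cv2.imread('pics/fit_%s.png'%n) for n in('cheese_top','board_top','cheese_scene','board_scene')]
c=np.zeros((1140,1100,3),np.uint8)
for im,(x,y) in zip(ims,((0,0),(340,0),(0,670),(340,670))): h,w=im.shape[:2]; h=min(h,1140-y); w=min(w,1100-x); c[y:y+h,x:x+w]=im[:h,:w]
cv2.imwrite('pics/fits.png',cv2.resize(c,(579,600),interpolation=cv2.INTER_AREA))"
```

```text
cheese ('top',) [ 0.5664  0.3147 -1.9759] -113.21 63.4
cheese ('scene',) [ 0.6035  0.3361 -0.407 ] -23.32 737.0
cheese ('top', 'scene') [ 0.5651  0.3142 -1.9751] -113.16 149.2
board ('top',) [0.4906 0.0479 3.2861] 188.28 1557.7
board ('scene',) [ 0.4599 -0.0061  4.4344] 254.08 1177.4
board ('top', 'scene') [ 0.4458 -0.0249  4.8625] 278.6 1579.1
mid [ 0.48536465 -0.01895071]
```

View pics/fits.png

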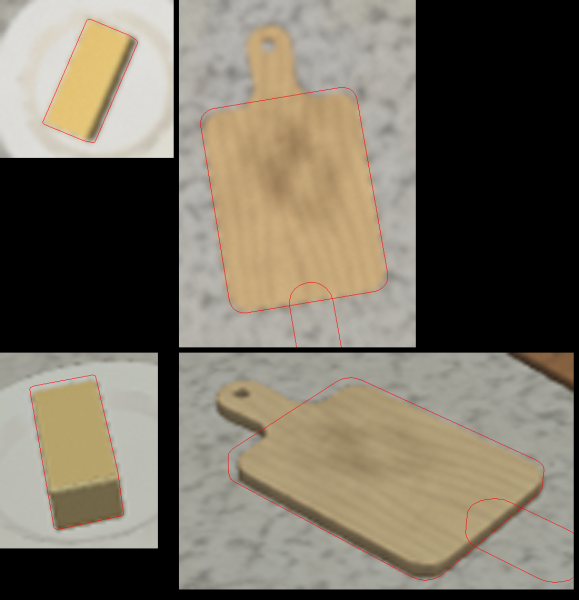

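```bash
sed -i 's/\[.566,.315,-.5\]/[.566,.315,-1.97]/; s/\[.484+.04,-.015,3.14+.1\]/[.527,-.022,1.57+.12]/' run1.py
python3 run1.py obs0.npz; python3 -c "
import cv2,numpy as np
ims=[cv2.imread('pics/fit_%s.png'%n) for n in('cheese_top','board_top','cheese_scene','board_scene')]
c=np.zeros((1140,1100,3),np.uint8)
for im,(x,y) in zip(ims,((0,0),(340,0),(0,670),(340,670))): h,w=im.shape[:2]; h=min(h,1140-y); w=min(w,1100-x); c[y:y+h,x:x+w]=im[:h,:w]
cv2.imwrite('pics/fits2.png',cv2.resize(c,(579,600),interpolation=cv2.INTER_AREA))"
```

```text
cheese ('top',) [ 0.5664  0.3156 -1.9762] -113.23 63.7
cheese ('scene',) [ 0.5635  0.3148 -1.9777] -113.31 77.1
cheese ('top', 'scene') [ 0.5648  0.3144 -1.9764] -113.24 148.8
board ('top',) [ 0.5247 -0.013   1.7104] 98.0 134.9
board ('scene',) [ 0.5236 -0.0138  1.7245] 98.8 290.5
board ('top', 'scene') [ 0.5243 -0.0131  1.7108] 98.02 433.4
mid [ 0.48467421 -0.01863382]
```

View pics/fits2.png

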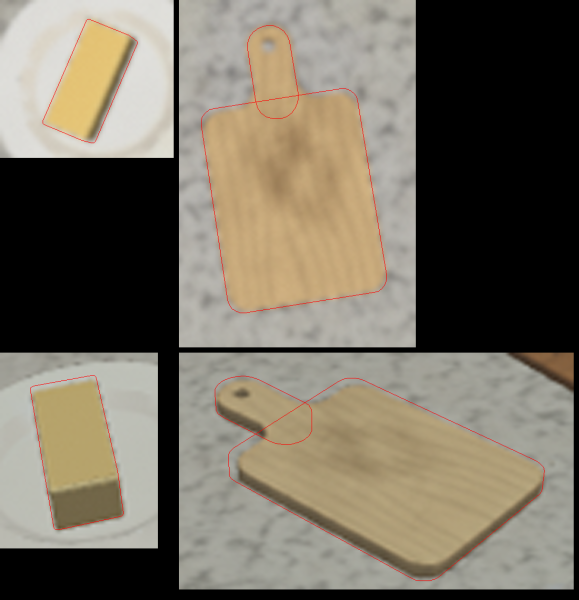

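```bash
python3 -m pendant '0 .0153 .0442 0 0 0 .1155;0 .0153 .0442 0 0 0 .1155;0 .0153 .0442 0 0 0 .1155;0 .0153 .0442 0 0 0 .1155;0 .0153 .0442 0 0 0 .1155;0 .0153 .0442 0 0 0 .1155;0 .0153 .0442 0 0 0 .1155;0 .0153 .0442 0 0 0 .1155;0 .0153 .0442 0 0 0 .1155;0 .0153 .0442 0 0 0 .1155' 25
```

```text
time_s: 1.7
ee_pos: [0.4127, -0.125, 0.2428]
ee_rot: [-0.013, 1.569, 0.012]
wrist_force: [0.7, 0.9, -0.4]
grip_width: 0.998
```

```bash
python3 -m pendant '0 .0152 .044 0 0 0 .1166;0 .0152 .044 0 0 0 .1166;0 .0152 .044 0 0 0 .1166;0 .0152 .044 0 0 0 .1166;0 .0152 .044 0 0 0 .1166;0 .0152 .044 0 0 0 .1166;0 .0152 .044 0 0 0 .1166;0 .0152 .044 -.015 0 0 .1166;0 .0152 .044 -.015 0 0 .1166;0 .0152 .044 -.015 0 0 .1166'
cat > st.py <<'E'
from bench import *; import numpy as np
from scipy.spatial.transform import Rotation as R
s=read_state(); M=R.from_rotvec(s['ee_rot']).as_matrix()
print('t',s['time_s'],'p',np.round(s['ee_pos'],4),'x',M[:,0].round(3),'z',M[:,2].round(3),'jaw',np.degrees(np.arctan2(M[1,2],M[0,2])).round(2),'j',np.round(s['joint_pos'],2),'F',np.round(s['wrist_force'],1),'g',s['grip_width'])
E
python3 st.py
```

```text
time_s: 2.7
ee_pos: [0.5648, 0.3154, 0.1971]
ee_rot: [-0.919, 1.367, 0.919]
wrist_force: [-0.7, 0.3, 0.6]
grip_width: 1.004
t 2.7 p [0.5648 0.3154 0.1971] x [ 0.001  0.    -1.   ] z [0.378 0.926 0.001] jaw 67.79 j [ 0.44  0.39  1.62 -0.    1.13 -0.74] F [-0.7  0.3  0.6] g 1.0037030939220861
```

```bash
python3 -m pendant '0 0 -.001 -.03 0 0 -.018;0 0 0 -.03 0 0 0;0 0 0 -.03 0 0 0;0 0 0 -.03 0 0 0;0 0 0 -.027 0 0 0;0 0 0 -.01 0 0 0;0 0 0 -.01 0 0 0;0 0 0 0 0 0 0;120 0 0 0 0 0 0;120 0 0 0 0 0 0'
python3 st.py
python3 - <<'E'
from bench import *; import cv2
im=viewer.camera('scene'); cv2.imwrite('pics/g1.png',cv2.resize(im[200:340,80:280,::-1],None,fx=4,fy=4))
E
```

```text
time_s: 3.7
ee_pos: [0.5656, 0.3129, 0.032]
ee_rot: [-0.901, 1.373, 0.901]
wrist_force: [-0.2, -1.0, 0.2]
grip_width: 0.695
t 3.7 p [0.5656 0.3129 0.032 ] x [ 0.003  0.001 -1.   ] z [0.399 0.917 0.002] jaw 66.46 j [ 0.44  0.6   1.69  0.    0.85 -0.72] F [-0.2 -1.   0.2] g 0.695164402617372
```

View pics/g1.png

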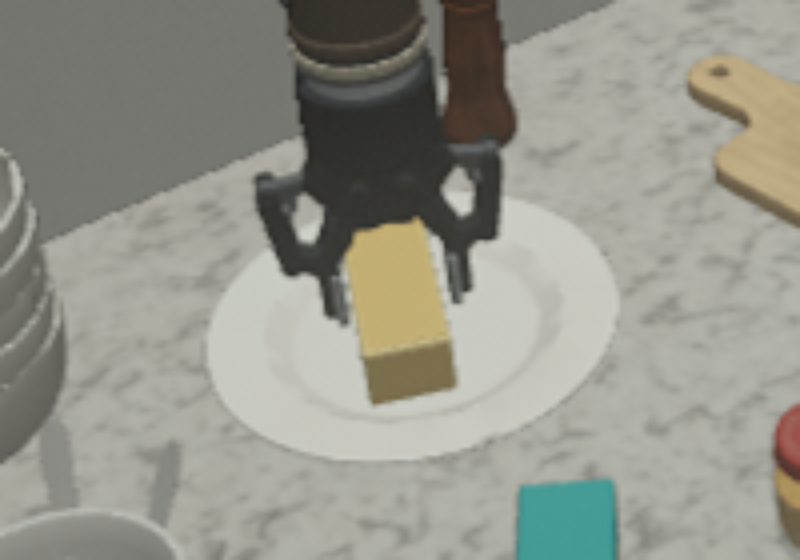

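```bash
python3 -m pendant '255 0 0 0 0 0 0;255 0 0 0 0 0 0;255 0 0 0 0 0 0;255 0 0 0 0 0 0;255 0 0 0 0 0 0;255 0 0 0 0 0 0;255 0 0 .015 0 0 0;255 0 0 .03 0 0 0;255 0 0 .03 0 0 0;255 0 0 .03 0 0 0'
python3 st.py
python3 - <<'E'
from bench import *; import cv2
im=viewer.camera('scene'); cv2.imwrite('pics/g2.png',cv2.resize(im[160:340,80:280,::-1],None,fx=3,fy=3))
E
```

```text
time_s: 4.75
ee_pos: [0.5629, 0.3115, 0.1355]
ee_rot: [-0.902, 1.379, 0.902]
wrist_force: [0.9, 0.5, -2.1]
grip_width: 0.58
t 4.75 p [0.5629 0.3115 0.1355] x [-0.003 -0.002 -1.   ] z [ 0.399  0.917 -0.003] jaw 66.46 j [ 0.44  0.46  1.66 -0.    1.03 -0.72] F [ 0.9  0.5 -2.1] g 0.5801312053850739
```

View pics/g2.png

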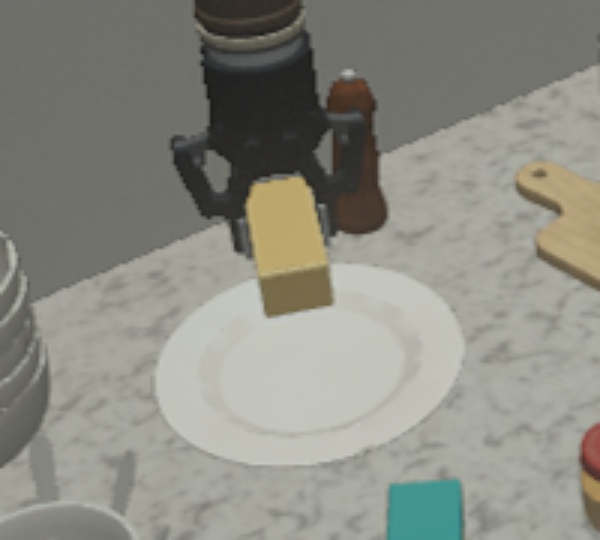

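```bash
python3 -m pendant '255 -.0079 -.0331 0 0 0 .055;255 -.0079 -.0331 0 0 0 .055;255 -.0079 -.0331 0 0 0 .055;255 -.0079 -.0331 0 0 0 .055;255 -.0079 -.0331 0 0 0 .055;255 -.0079 -.0331 0 0 0 .055;255 -.0079 -.0331 0 0 0 .055;255 -.0079 -.0331 0 0 0 .055;255 -.0079 -.0331 0 0 0 .055;255 -.0079 -.0331 0 0 0 .055'
python3 st.py;python3 st.py
```

```text
time_s: 5.8
ee_pos: [0.4836, -0.0199, 0.1348]
ee_rot: [-1.312, 1.14, 1.314]
wrist_force: [0.5, 0.4, -1.1]
grip_width: 0.582
t 5.8 p [ 0.4836 -0.0199  0.1348] x [-0.002  0.    -1.   ] z [-0.141  0.99   0.   ] jaw 98.12 j [-0.13  0.18  2.04 -0.    0.92 -1.84] F [ 0.5  0.4 -1.1] g 0.5822798683025823
t 5.8 p [ 0.4836 -0.0199  0.1348] x [-0.002  0.    -1.   ] z [-0.141  0.99   0.   ] jaw 98.12 j [-0.13  0.18  2.04 -0.    0.92 -1.84] F [ 0.5  0.4 -1.1] g 0.5822798683025823
```

```bash
python3 -m pendant '255 .001 .001 -.02 0 0 0;255 0 0 -.02 0 0 0;255 0 0 -.02 0 0 0;255 0 0 -.012 0 0 0;255 0 0 -.008 0 0 0;255 0 0 -.006 0 0 0;255 0 0 -.003 0 0 0;255 0 0 -.002 0 0 0;255 0 0 0 0 0 0;255 0 0 0 0 0 0'
python3 st.py
```

```text
time_s: 6.8
ee_pos: [0.4867, -0.0177, 0.0447]
ee_rot: [-1.312, 1.14, 1.31]
wrist_force: [0.3, 0.9, -3.0]
grip_width: 0.58
t 6.8 p [ 0.4867 -0.0177  0.0447] x [ 0.001 -0.    -1.   ] z [-0.139  0.99  -0.   ] jaw 97.98 j [-0.13  0.34  2.07  0.    0.73 -1.84] F [ 0.3  0.9 -3. ] g 0.5802933396063368
```

```bash
python3 -m pendant '255 -.001 -.001 -.001 0 0 0;255 0 0 -.001 0 0 0;255 0 0 -.001 0 0 0;255 0 0 -.001 0 0 0;255 0 0 0 0 0 0;255 0 0 0 0 0 0;255 0 0 0 0 0 0;255 0 0 0 0 0 0;255 0 0 0 0 0 0;255 0 0 0 0 0 0'
python3 st.py
```

```text
time_s: 7.8
ee_pos: [0.4852, -0.0188, 0.041]
ee_rot: [-1.311, 1.14, 1.311]
wrist_force: [-2.9, -0.6, 5.8]
grip_width: 0.583
t 7.8 p [ 0.4852 -0.0188  0.041 ] x [-0.  0. -1.] z [-0.139  0.99   0.   ] jaw 97.98 j [-0.13  0.35  2.07 -0.    0.72 -1.84] F [-2.9 -0.6  5.8] g 0.5826300789422294
```

```bash
python3 -m pendant '120 0 0 0 0 0 0;60 0 0 0 0 0 0;0 0 0 0 0 0 0;0 0 0 0 0 0 0;0 0 0 .01 0 0 0;0 0 0 .03 0 0 0;0 0 0 .045 0 0 0;0 0 0 .045 0 0 0;0 0 0 .045 0 0 0;0 0 0 .045 0 0 0'
python3 st.py
cat > shot.py <<'E'
import sys; from bench import *; import numpy as np, cv2
n=sys.argv[1]; out={}
for c in ("scene","top"):
    im=viewer.camera(c); out['im_'+c]=im; cv2.imwrite(f'pics/{n}_{c}.png',im[:,:,::-1])
    p=viewer.camera_params(c)
    for k in p: out[f'{c}_{k}']=p[k]
np.savez(n+'.npz',**out)
E
python3 shot.py o1; python3 -c "
import cv2,numpy as np
cv2.imwrite('pics/o1.png',np.vstack([cv2.imread('pics/o1_scene.png')[:300],cv2.imread('pics/o1_top.png')[120:]]))"
```

```text
time_s: 8.8
ee_pos: [0.4849, -0.0186, 0.2628]
ee_rot: [-1.312, 1.14, 1.31]
wrist_force: [2.4, 0.1, 0.2]
grip_width: 0.997
t 8.8 p [ 0.4849 -0.0186  0.2628] x [ 0.001 -0.    -1.   ] z [-0.139  0.99  -0.   ] jaw 97.98 j [-0.13  0.01  1.93  0.    1.19 -1.84] F [2.4 0.1 0.2] g 0.9971260958768565
```

View pics/o1.png

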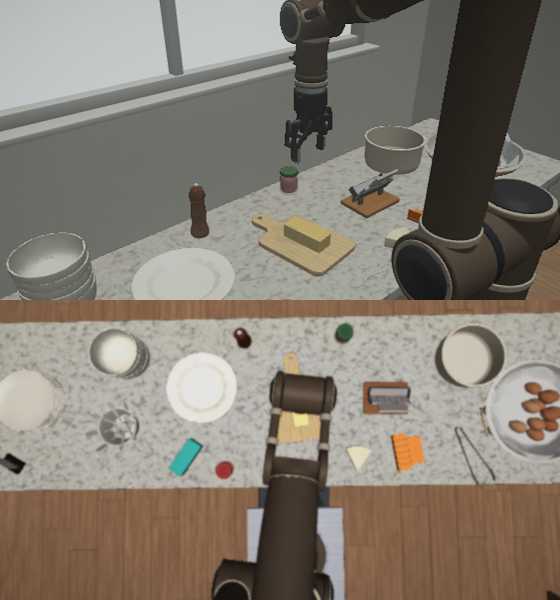

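Run:
```python
from bench import *; import numpy as np, cv2
o=dict(np.load('o1.npz')); 
for c in('scene','top'):
    for n in('gauge','stand'):
        r=regions_of(n,c); print(c,n,[(round(x['confidence'],2),(np.array(x['xy'])*[560,420]).round(1).tolist(),int(x['pixels'].sum())) for x in r])
        for i,x in enumerate(r[:4]): o[f'{c}_{n}_{i}']=x['pixels']
np.savez('o1.npz',**o)
for c,b in(('scene',(335,160,70,60)),('top',(355,190,65,55))):
    x,y,w,h=b; im=cv2.resize(o['im_'+c][y:y+h,x:x+w,::-1],None,fx=10,fy=10,interpolation=cv2.INTER_CUBIC)
    m=cv2.resize(o[c+'_gauge_0'][y:y+h,x:x+w].astype(np.uint8),None,fx=10,fy=10,interpolation=cv2.INTER_NEAREST)
    cs,_=cv2.findContours(m,0,1); cv2.drawContours(im,cs,-1,(0,255,0),1); cv2.imwrite(f'pics/z_{c}.png',im)
```

```text
scene gauge [(0.89, [377.2, 185.7], 341), (0.6, [415.1, 215.7], 122), (0.33, [183.6, 280.0], 5541)]
scene stand [(0.96, [371.9, 199.3], 1170)]
top gauge [(0.88, [387.9, 220.2], 808), (0.78, [404.3, 267.5], 956)]
top stand [(0.61, [377.1, 209.1], 670)]
```

View pics/z_scene.png

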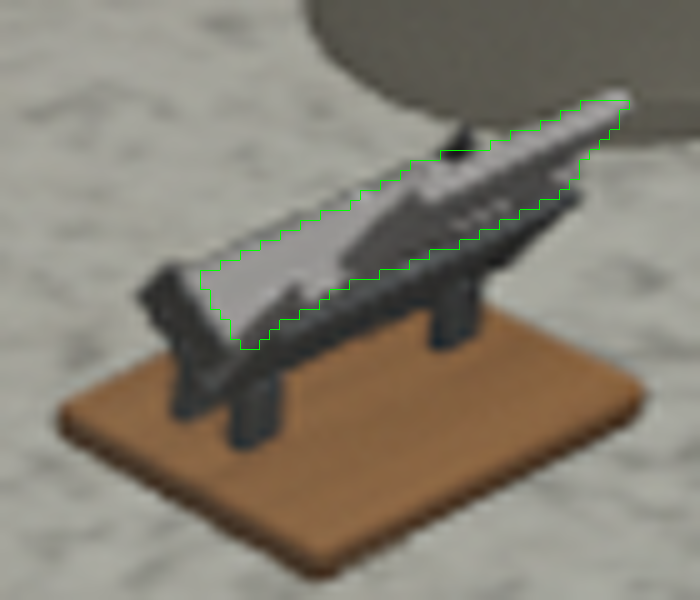

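View pics/z_top.png

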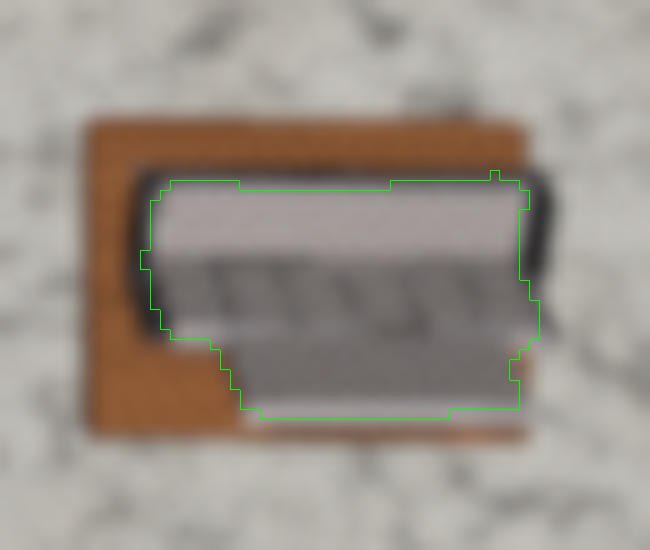

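```bash
cat > gfit.py <<'E'
from fit import *
import sys
def b6(a): return np.array([[x,y,z] for x in a[:2] for y in a[2:4] for z in a[4:]])
GP=[b6((0,.008,-.06,.06,0,.05)),b6((0,.008,-.045,.045,.05,.095)),b6((0,.034,-.06,.06,0,.005))]
def Ry(t): return np.array([[np.cos(t),0,np.sin(t)],[0,1,0],[-np.sin(t),0,np.cos(t)]])
def gparts(v,tilt=np.radians(-35)):
    x,y,z,yaw=v; M=Rz(yaw)@Ry(tilt); return [P@M.T+[x,y,z] for P in GP]
ED=[(0,1),(0,2),(0,4),(1,3),(1,5),(2,3),(2,6),(3,7),(4,5),(4,6),(5,7),(6,7)]
def overlay(o,parts,c,b,name,f=10):
    x,y,w,h=b; im=cv2.resize(o['im_'+c][y:y+h,x:x+w,::-1],None,fx=f,fy=f,interpolation=cv2.INTER_CUBIC)
    for P,col in zip(parts,((0,0,255),(0,255,0),(255,100,0),(255,0,255),(0,255,255))):
        u=((proj(P,o,c)-[x,y]+.5)*f).round().astype(int)
        for i,j in ED: cv2.line(im,u[i].tolist(),u[j].tolist(),col,1)
    cv2.imwrite(name,im)
E
python3 - <<'E'
from gfit import *
o=dict(np.load('o1.npz')); B=dict(scene=(335,160,70,60),top=(355,190,65,55))
# stand base by saturation
bs=lambda x:[box3(*x,rrect(-.055,.055,-.075,.075,.004),0,.014)]
def edge(c):
    m=o[c+'_stand_0']|o[c+'_gauge_0']; return crop(m,B[c])
x0=[.54,-.31,.045,0.]
for cams in (('top',),('scene',),('top','scene')):
    obs=[(c,B[c],crop(o[c+'_gauge_0'],B[c]),1) for c in cams]
    v,f=fit(gparts,x0,obs,o,[.01,.01,.01,.05]); print(cams,v.round(4),np.degrees(v[3]).round(2),round(f,1))
for c in B: overlay(o,gparts(v),c,B[c],f'pics/gf_{c}.png')
E
```

```text
('top',) [ 0.52   -0.3223  0.0039 -0.0175] -1.0 51.6
('scene',) [ 0.4928 -0.3015  0.0586  0.0645] 3.69 134.8
('top', 'scene') [ 0.5174 -0.3155  0.0364 -0.0332] -1.9 236.5
```

View pics/gf_scene.png

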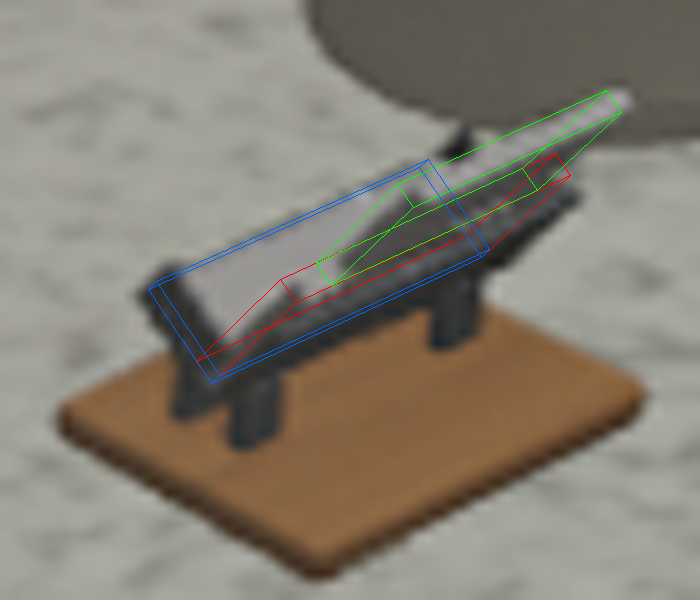

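View pics/gf_top.png

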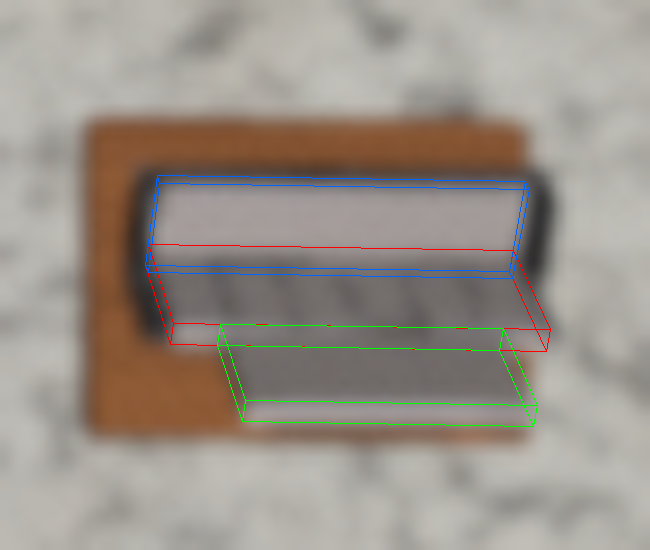

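```bash
cat > kp.py <<'E'
from gfit import *
from scipy.optimize import least_squares
o=dict(np.load('o1.npz')); B=dict(scene=(335,160,70,60),top=(355,190,65,55))
KP=[('top',(34,60,5),(157,180)),('top',(34,-60,5),(524,182)),('top',(8,60,5),(150,258)),('top',(8,45,95),(240,402)),('top',(0,45,95),(245,426)),('top',(0,60,50),(173,345)),('top',(0,-45,95),(532,428)),
('scene',(8,-45,95),(618,90)),('scene',(0,-45,95),(630,106)),('scene',(8,45,95),(414,173)),('scene',(0,45,95),(425,203)),('scene',(8,60,50),(297,287)),('scene',(8,60,5),(237,347)),('scene',(34,60,5),(184,272))]
def pr(v):
    M=Rz(v[3])@Ry(-v[4]); out=[]
    for c,p,u in KP:
        q=M@(np.array(p)/1000)+v[:3]; out.append(((proj(q,o,c)[0]-B[c][:2]+.5)*10-u)/10)
    return np.array(out)
for fixed in (True,False):
    f=(lambda v:np.r_[pr(v).ravel(),(v[4]-np.radians(35))*(300 if fixed else 1)])
    r=least_squares(f,[.52,-.315,.04,0,.61],loss='soft_l1',x_scale=[.01,.01,.01,.1,.1]); print(r.x.round(4),np.degrees(r.x[3:]).round(2),r.cost)
    if fixed: v=r.x
for k,e in zip(KP,pr(v)): print(k[0],k[1],e.round(2))
M=Rz(v[3])@Ry(-v[4]); print('grip',(M@[.004,0,.075]+v[:3]).round(4),'gz',M[:,2].round(4),'gx',M[:,0].round(4))
for c in B: overlay(o,gparts(v[:4]),c,B[c],f'pics/gk_{c}.png')
E
python3 kp.py; python3 -c "
import cv2,numpy as np
a=cv2.imread('pics/gk_scene.png');b=cv2.imread('pics/gk_top.png')
c=np.zeros((1150,700,3),np.uint8);c[:600]=a;c[600:,:650]=b;cv2.imwrite('pics/gk.png',np.hstack([cv2.resize(a,(400,343)),cv2.resize(b,(400,338))[:,:].copy() if 0 else cv2.resize(b,(400,343))]))"
```

```text
[ 0.5155 -0.3159  0.0386 -0.0191  0.611 ] [-1.09 35.01] 7.006470579708339
[ 0.5163 -0.3157  0.039  -0.0156  0.6227] [-0.89 35.68] 6.921943611889835
top (34, 60, 5) [0.39 1.04]
top (34, -60, 5) [0.68 0.93]
top (8, 60, 5) [0.3  0.11]
top (8, 45, 95) [1.03 0.54]
top (0, 45, 95) [0.24 0.31]
top (0, 60, 50) [0.1  0.72]
top (0, -45, 95) [0.66 0.21]
scene (8, -45, 95) [-0.57 -0.6 ]
scene (0, -45, 95) [-0.18  0.01]
scene (8, 45, 95) [-0.67  0.66]
scene (0, 45, 95) [-0.16 -0.03]
scene (8, 60, 50) [-0.73 -1.17]
scene (8, 60, 5) [-2.49  0.31]
scene (34, 60, 5) [-2.09  0.63]
grip [ 0.4758 -0.3151  0.1023] gz [-0.5736  0.0109  0.8191] gx [ 0.8189 -0.0156  0.5737]
```

View pics/gk.png

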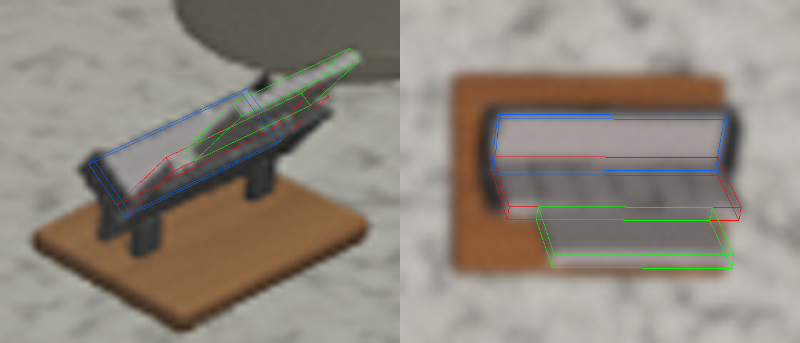

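```bash
sed -i "s/^KP=\[/KP=[/; s/,('scene',(8,60,5),(237,347)),('scene',(34,60,5),(184,272))\]/]/" kp.py; python3 kp.py | grep -v "^top\|^scene"
cat > rot.py <<'E'
import numpy as np, sys
from bench import read_state
from scipy.spatial.transform import Rotation as R
# usage rot.py x(3) z(3) : world rotvec from current to target
def delta(x,z):
    x=np.array(x,float);x/=np.linalg.norm(x);z=np.array(z,float);z-=x*(z@x);z/=np.linalg.norm(z)
    T=np.c_[x,np.cross(z,x),z]; s=read_state(); return (R.from_matrix(T)*R.from_rotvec(s['ee_rot']).inv()).as_rotvec()
if __name__=='__main__':
    a=list(map(float,sys.argv[1:])); d=delta(a[:3],a[3:6]); print('rotvec',d.round(4),'deg',np.degrees(np.linalg.norm(d)).round(2),'p',np.round(read_state()['ee_pos'],4))
E
python3 rot.py .5736 -.0109 -.8191 .8189 -.0156 .5737
python3 run1.py o1.npz .018 | grep board
```

```text
[ 0.5161 -0.3155  0.0378 -0.0147  0.611 ] [-0.84 35.01] 3.4763082123642866
[ 0.5173 -0.3152  0.0389 -0.0122  0.6308] [-0.7  36.14] 3.340693397987891
grip [ 0.4764 -0.3149  0.1015] gz [-0.5736  0.0085  0.8191] gx [ 0.819  -0.0121  0.5737]
rotvec [ 0.5157 -0.4604 -1.6698] deg 103.55 p [ 0.4842 -0.0186  0.2592]Traceback (most recent call last):
  File "run1.py", line 22, in <module>
    go('cheese',ch,[.566,.315,-1.97],dict(top=(170,180,55,50),scene=(155,245,50,62)))
    ~~^^^^^^^^^^^^^^^^^^^^^^^^^^^^^^^^^^^^^^^^^^^^^^^^^^^^^^^^^^^^^^^^^^^^^^^^^^^^^^^
  File "run1.py", line 15, in go
    obs=[(c,boxes[c],smask(c,boxes[c],15,100),1) for c in cams]
                     ~~~~~^^^^^^^^^^^^^^^^^^^
  File "run1.py", line 6, in smask
    m=crop(m,b); n,l,st,ce=cv2.connectedComponentsWithStats(m.astype(np.uint8)); k=1+np.argmax(st[1:,4]); return (l==k).astype(np.float32)
                                                                                     ~~~~~~~~~^^^^^^^^^^
    return _wrapfunc(a, 'argmax', axis=axis, out=out, **kwds)
    return bound(*args, **kwds)
ValueError: attempt to get argmax of an empty sequence
```

```bash
python3 -m pendant '100 -.006 -.0296 0 .0368 -.0329 -.1193;100 -.006 -.0296 0 .0368 -.0329 -.1193;100 -.006 -.0296 0 .0368 -.0329 -.1193;100 -.006 -.0296 0 .0368 -.0329 -.1193;100 -.006 -.0296 0 .0368 -.0329 -.1193;100 -.006 -.0296 -.01 .0368 -.0329 -.1193;100 -.006 -.0296 -.01 .0368 -.0329 -.1193;100 -.006 -.0296 -.015 .0368 -.0329 -.1193;100 -.006 -.0296 -.02 .0368 -.0329 -.1193;100 -.006 -.0296 -.02 .0368 -.0329 -.1193'; python3 rot.py .5736 -.0085 -.8191 .819 -.0121 .5737; python3 st.py; python3 shot.py o2
```

```text
time_s: 10.1
ee_pos: [0.4238, -0.3149, 0.1826]
ee_rot: [-0.355, 1.072, 0.35]
wrist_force: [0.1, 0.1, -0.6]
grip_width: 0.607
rotvec [ 0.1451 -0.1318 -0.4661] deg 28.97 p [ 0.4238 -0.3149  0.1826]
t 10.1 p [ 0.4238 -0.3149  0.1826] x [ 0.435  0.105 -0.894] z [0.784 0.444 0.434] jaw 29.54 j [-0.97  0.09  2.1   0.58  0.86 -1.83] F [ 0.1  0.1 -0.6] g 0.6071915512046541
```

```bash
sed 's/^    go(.cheese.*/    z=go("cheese",ch,[.4852,-.0188,1.57+.14],dict(scene=(275,205,60,50)))/; s/(.top.,),(.scene.,),(.top.,.scene.)/("scene",),/; s/^    x=go.*//; s/^    print(.mid.*//' run1.py > run2.py
python3 - <<'E'
import cv2,numpy as np
o=np.load('o2.npz')
for c,b in(('scene',(275,205,60,50)),('top',(265,180,75,100))):
    x,y,w,h=b; cv2.imwrite(f'pics/c2_{c}.png',cv2.resize(o['im_'+c][y:y+h,x:x+w,::-1],None,fx=6,fy=6,interpolation=cv2.INTER_CUBIC))
a,b=cv2.imread('pics/c2_scene.png'),cv2.imread('pics/c2_top.png')
z=np.zeros((600,810,3),np.uint8); z[:300,:360]=a; z[:,360:]=b; cv2.imwrite('pics/c2.png',z[:,:800])
E
```

```text
(no output)
```

View pics/c2.png

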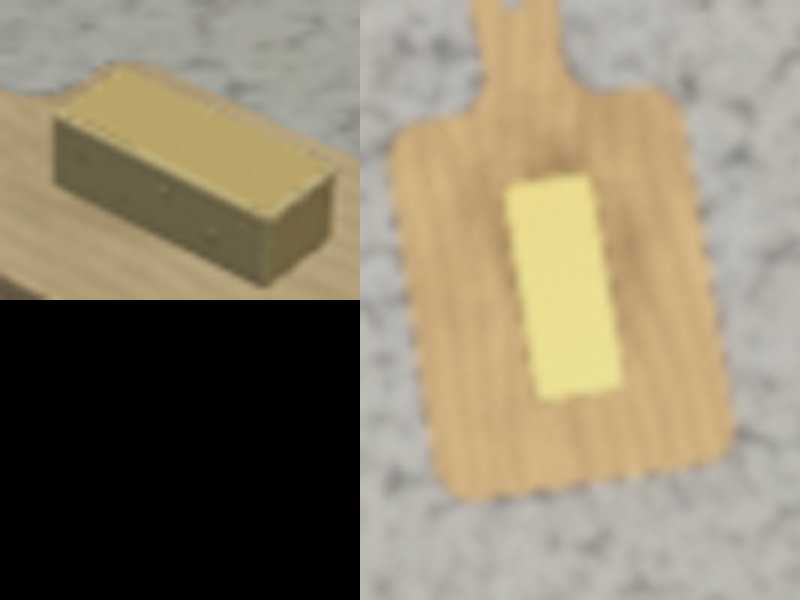

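```bash
python3 - <<'E'
from gfit import *
from scipy.optimize import least_squares
o=dict(np.load('o2.npz'))
T=np.array([(145,187),(228,174),(262,385),(180,399)])/6-.5+[265,180]
S=np.array([(55,118),(125,66),(335,172),(268,218)])/6-.5+[275,205]
tp=np.array([ray(u,.058,o,'top') for u in T]);sp=np.array([ray(u,.058,o,'scene') for u in S])
print(tp.round(4),tp.mean(0).round(4));print(sp.round(4),sp.mean(0).round(4))
hs=lambda m,c:0
# HSV mask in top of the cheese
im=o['im_top'];h=cv2.cvtColor(im,cv2.COLOR_RGB2HSV);print(h[225,295],h[250,282])
m=np.zeros(im.shape[:2],np.float32); b=(275,195,45,60)
a=im.astype(float); d=np.linalg.norm(a[210:240,288:300].mean((0,1))-a,axis=2); e=np.linalg.norm(a[252:262,285:310].mean((0,1))-a,axis=2)
m=crop((d<e),b); n,l,st,ce=cv2.connectedComponentsWithStats(m.astype(np.uint8)); m=(l==1+np.argmax(st[1:,4])).astype(np.float32); print(m.sum())
fn=lambda x:[box3(*x,rrect(-.025,.025,-.06,.06,.002),.0575,.058)]
x,f=fit(fn,[.485,-.019,1.71],[('top',b,m,1)],o,[.005,.005,.05]);print('top',x.round(4),np.degrees(x[2]),f)
E
python3 run1.py obs0.npz | grep -A0 board
```

```text
[[ 0.5394  0.0106  0.058 ]
 [ 0.5458 -0.0348  0.058 ]
 [ 0.4308 -0.0511  0.058 ]
 [ 0.4239 -0.0065  0.058 ]] [ 0.485  -0.0205  0.058 ]
[[ 0.531   0.0156  0.058 ]
 [ 0.5416 -0.0353  0.058 ]
 [ 0.4224 -0.048   0.058 ]
 [ 0.4176 -0.0033  0.058 ]] [ 0.4781 -0.0177  0.058 ]
[ 26  98 234] [ 18  97 203]
529.0
top [ 0.4837 -0.0203  1.7157] 98.3020541052143 45.5625
board ('top',) [ 0.5247 -0.013   1.7104] 98.0 134.9
board ('scene',) [ 0.5236 -0.0138  1.7245] 98.8 290.5
board ('top', 'scene') [ 0.5243 -0.0131  1.7108] 98.02 433.4
```

```bash
python3 -m pendant '100 0 0 0 .0363 -.033 -.1165;100 0 0 0 .0363 -.033 -.1165;100 0 0 0 .0363 -.033 -.1165;100 0 0 0 .0363 -.033 -.1165;100 0 0 0 0 0 0;100 .0115 0 -.0165 0 0 0;100 .0115 0 -.0165 0 0 0;100 .0115 0 -.0165 0 0 0;100 0 0 0 0 0 0;100 0 0 0 0 0 0'; python3 rot.py .5736 -.0085 -.8191 .819 -.0121 .5737; python3 st.py; python3 shot.py o3
python3 - <<'E'
import cv2,numpy as np
o=np.load('o3.npz')
a=cv2.resize(o['im_scene'][110:230,310:430,::-1],None,fx=4,fy=4,interpolation=cv2.INTER_CUBIC)
b=cv2.resize(o['im_top'][170:290,340:420,::-1],None,fx=4,fy=4,interpolation=cv2.INTER_CUBIC)
cv2.imwrite('pics/o3.png',np.hstack([a,b]))
E
```

```text
time_s: 11.2
ee_pos: [0.4599, -0.3139, 0.1353]
ee_rot: [-0.0, 0.961, -0.008]
wrist_force: [-0.2, 0.3, 0.1]
grip_width: 0.611
rotvec [ 0.004  -0.0014 -0.0079] deg 0.51 p [ 0.4599 -0.3139  0.1353]
t 11.2 p [ 0.4599 -0.3139  0.1353] x [ 0.573 -0.007 -0.82 ] z [ 0.82  -0.003  0.573] jaw -0.23 j [-0.93  0.17  2.21  0.96  0.59 -1.7 ] F [-0.2  0.3  0.1] g 0.6109012946113874
```

View pics/o3.png

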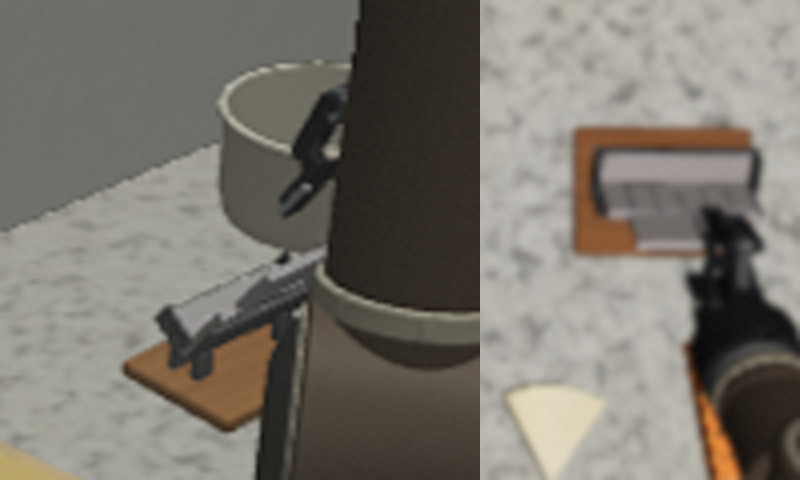

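Run:
```python
from gfit import *
o=dict(np.load('o3.npz'))
f=lambda p,c:(((proj(np.array(p),o,c)[0]-([340,170] if c=='top' else [310,110])+.5)*4)+([480,0] if c=='top' else [0,0])).round(0)
x=np.array([.573,-.007,-.82]);z=np.array([.82,-.003,.573]);p=np.array([.4599,-.3139,.1353])
print('tcp',f(p,'top'),f(p,'scene'),'tips',[f(p+x*.0+s*z*.026,'top') for s in(1,-1)],[f(p+s*z*.026,'scene') for s in(1,-1)])
print('wrist',f(p-x*.1,'top'))
print('grip',f([.4764,-.3149,.1015],'top'))
```

```text
tcp [702. 253.] [315. 239.] tips [array([706., 224.]), array([698., 281.])] [array([293., 210.]), array([336., 268.])]
wrist [734. 329.]
grip [692. 233.]
```

```bash
python3 -m pendant '100 -.0035 -.001 -.003 .004 -.001 -.008;100 .006 0 -.009 0 0 0;100 .006 0 -.009 0 0 0;100 .006 0 -.009 0 0 0;100 .0055 0 -.008 0 0 0;100 0 0 -.001 0 0 0;100 0 0 0 0 0 0;130 0 0 0 0 0 0;150 0 0 0 0 0 0;170 0 0 0 0 0 0'; python3 st.py
```

```text
time_s: 12.3
ee_pos: [0.4798, -0.316, 0.0972]
ee_rot: [0.007, 0.959, -0.017]
wrist_force: [0.9, -0.9, 0.0]
grip_width: 0.336
t 12.3 p [ 0.4798 -0.316   0.0972] x [ 0.575 -0.012 -0.818] z [ 0.818 -0.014  0.575] jaw -0.96 j [-0.9   0.27  2.19  1.08  0.52 -1.8 ] F [ 0.9 -0.9  0. ] g 0.3363542997148425
```

```bash
python3 -m pendant '190 0 0 0 0 0 0;200 0 0 0 0 0 0;210 0 0 0 0 0 0;215 0 0 0 0 0 0;220 0 0 0 0 0 0;225 0 0 0 0 0 0;230 0 0 0 0 0 0;235 0 0 0 0 0 0;240 0 0 0 0 0 0;255 0 0 0 0 0 0' 25; python3 st.py
```

```text
time_s: 13.3
ee_pos: [0.4794, -0.3156, 0.0964]
ee_rot: [0.008, 0.96, -0.017]
wrist_force: [-2.2, -0.9, -1.8]
grip_width: 0.09
t 13.3 p [ 0.4794 -0.3156  0.0964] x [ 0.574 -0.011 -0.819] z [ 0.819 -0.014  0.574] jaw -0.99 j [-0.9   0.27  2.19  1.08  0.52 -1.8 ] F [-2.2 -0.9 -1.8] g 0.08957408297122285
```

```bash
python3 -m pendant '255 0 0 0 0 0 0;255 0 0 0 0 0 0;255 -.0029 .0001 .0041 0 0 0;255 -.0057 .0001 .0082 0 0 0;255 -.0086 .0002 .0123 0 0 0;255 -.0086 .0002 .0123 0 0 0;255 -.0086 .0002 .0123 0 0 0;255 -.0086 .0002 .0123 0 0 0;255 -.0086 .0002 .0123 0 0 0;255 0 0 0 0 0 0' 60; python3 st.py; python3 shot.py o4
python3 - <<'E'
import cv2,numpy as np
o=np.load('o4.npz')
a=cv2.resize(o['im_scene'][90:230,290:430,::-1],None,fx=4,fy=4,interpolation=cv2.INTER_CUBIC)
b=cv2.resize(o['im_top'][170:290,350:410,::-1],None,fx=4,fy=4,interpolation=cv2.INTER_CUBIC)
b=np.vstack([b,np.zeros((80,240,3),np.uint8)])
cv2.imwrite('pics/o4.png',np.hstack([a,b]))
E
```

```text
time_s: 14.3
ee_pos: [0.4279, -0.3153, 0.1726]
ee_rot: [0.005, 0.957, -0.019]
wrist_force: [-0.0, -0.7, -3.5]
grip_width: 0.083
t 14.3 p [ 0.4279 -0.3153  0.1726] x [ 0.576 -0.014 -0.818] z [ 0.818 -0.012  0.576] jaw -0.87 j [-1.    0.05  2.24  0.87  0.68 -1.63] F [-0.  -0.7 -3.5] g 0.08258373241848499
```

View pics/o4.png

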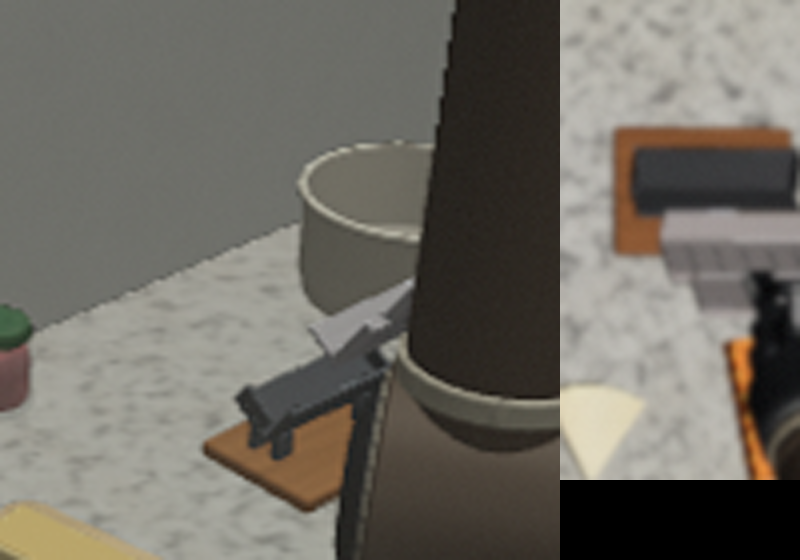

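```bash
python3 rot.py 0 0 -1 .1392 -.9903 0
```

```text
rotvec [ 0.442   0.4966 -1.3664] deg 87.07 p [ 0.4281 -0.3145  0.171 ]
```

```bash
python3 -m pendant '255 .003 0 .015 .0368 .0414 -.1139;255 .003 .01 .015 .0368 .0414 -.1139;255 .0055 .022 0 .0368 .0414 -.1139;255 .0055 .022 0 .0368 .0414 -.1139;255 .0055 .022 0 .0368 .0414 -.1139;255 .0055 .022 0 .0368 .0414 -.1139;255 .0055 .022 0 .0368 .0414 -.1139;255 .0055 .022 0 .0368 .0414 -.1139;255 .0055 .022 0 .0368 .0414 -.1139;255 .0055 .022 0 .0368 .0414 -.1139'; python3 rot.py 0 0 -1 .1392 -.9903 0; python3 st.py
```

```text
time_s: 15.4
ee_pos: [0.468, -0.16, 0.1907]
ee_rot: [0.752, 1.224, -0.727]
wrist_force: [0.2, 0.9, -2.5]
grip_width: 0.084
rotvec [ 0.1244  0.1669 -0.449 ] deg 28.36 p [ 0.468  -0.16    0.1907]
t 15.4 p [ 0.468  -0.16    0.1907] x [ 0.188 -0.083 -0.979] z [ 0.54  -0.824  0.173] jaw -56.74 j [-0.42 -0.    2.12  0.    0.82  0.56] F [ 0.2  0.9 -2.5] g 0.08440929010709732
```

```bash
python3 -m pendant '255 .004 .0138 0 .0207 .0278 -.0748;255 .004 .0138 0 .0207 .0278 -.0748;255 .004 .0138 0 .0207 .0278 -.0748;255 .004 .0138 0 .0207 .0278 -.0748;255 .004 .0138 0 .0207 .0278 -.0748;255 .0042 .0138 0 .0207 .0278 -.0748;255 0 0 -.01 0 0 0;255 0 0 -.02 0 0 0;255 0 0 0 0 0 0;255 0 0 0 0 0 0'; python3 rot.py 0 0 -1 .1392 -.9903 0; python3 st.py; python3 shot.py o5;  python3 - <<'E'
import cv2,numpy as np
o=np.load('o5.npz')
a=cv2.resize(o['im_scene'][130:280,240:370,::-1],None,fx=4,fy=4,interpolation=cv2.INTER_CUBIC)
b=cv2.resize(o['im_top'][165:315,265:333,::-1],None,fx=4,fy=4,interpolation=cv2.INTER_CUBIC)
cv2.imwrite('pics/o5.png',np.hstack([a,b]))
E
```

```text
time_s: 16.4
ee_pos: [0.4914, -0.079, 0.1604]
ee_rot: [1.099, 1.272, -1.103]
wrist_force: [0.6, -0.2, -2.0]
grip_width: 0.087
rotvec [ 0.0036  0.0001 -0.0057] deg 0.39 p [ 0.4914 -0.079   0.1604]
t 16.4 p [ 0.4914 -0.079   0.1604] x [ 0.    -0.004 -1.   ] z [ 0.145 -0.989  0.004] jaw -81.67 j [-0.24  0.16  2.   -0.    0.98  1.18] F [ 0.6 -0.2 -2. ] g 0.08666966854664702
```

View pics/o5.png

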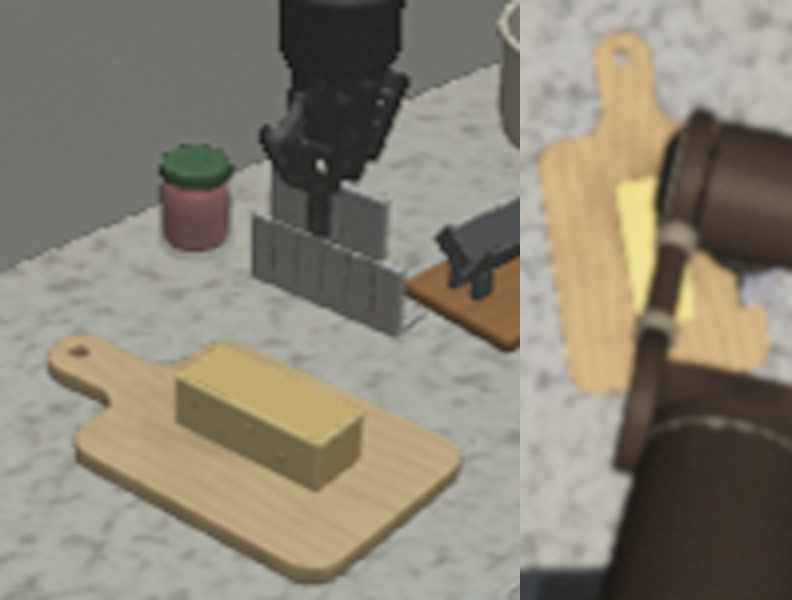

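```bash
cat > inh.py <<'E'
from gfit import *
from scipy.optimize import least_squares
o=dict(np.load('o5.npz'))
p=np.array([.4914,-.079,.1604]); x=np.array([.0,-.004,-1]); z=np.array([.145,-.989,.004]); 
gx=z; gz0=-x
f=lambda q:((proj(q,o,'scene')[0]-[240,130]+.5)*4)
KP=[((0,60,0),(252,278)),((0,-60,0),(398,334)),((0,60,50),(252,214)),((0,-60,50),(405,270)),((0,-45,95),(388,199)),((0,-45,50),(387,261))]
def pose(v): # v: yoff,zoff (TCP in gauge), roll
    gy0=np.cross(gz0,gx); c,s=np.cos(v[2]),np.sin(v[2]); gy=c*gy0+s*gz0; gz=c*gz0-s*gy0
    M=np.c_[gx,gy,gz]; return M,p-M@np.array([.004,v[0],v[1]])
def res(v):
    M,t=pose(v[:3]); return np.ravel([f(M@(np.array(k)/1000)+t)-u for k,u in KP])/4
v0=[-.0008,.0694,0]; print(res(v0).reshape(-1,2).round(2))
r=least_squares(res,v0,x_scale=[.01,.01,.1]); print(r.x.round(4),np.degrees(r.x[2]).round(2)); print(res(r.x).reshape(-1,2).round(2))
E
python3 inh.py
```

```text
[[-0.77  0.76]
 [-0.93  2.69]
 [-0.41  0.72]
 [-1.45  2.13]
 [-1.03  2.35]
 [-1.82  2.36]]
[ 0.0016  0.0632 -0.0269] -1.54
[[ 0.46 -0.18]
 [ 0.59  0.7 ]
 [ 0.46 -0.47]
 [-0.34 -0.18]
 [-0.33 -0.09]
 [-0.75  0.19]]
```

```bash
python3 -m pendant '255 0 0 -.01 .0036 0 -.0057;255 0 0 -.015 0 0 0;255 0 0 -.015 0 0 0;255 0 0 -.013 0 0 0;255 0 0 -.008 0 0 0;255 0 0 -.006 0 0 0;255 0 0 -.002 0 0 0;255 0 0 -.002 0 0 0;255 0 0 0 0 0 0;255 0 0 0 0 0 0'; python3 st.py
```

```text
time_s: 17.5
ee_pos: [0.4933, -0.0793, 0.0912]
ee_rot: [1.107, 1.268, -1.104]
wrist_force: [0.1, 0.1, -3.2]
grip_width: 0.092
t 17.5 p [ 0.4933 -0.0793  0.0912] x [ 0.004 -0.001 -1.   ] z [ 0.139 -0.99   0.002] jaw -82.04 j [-0.25  0.27  2.03  0.    0.83  1.19] F [ 0.1  0.1 -3.2] g 0.0921368491767022
```

```bash
python3 -m pendant '255 0 0 -.001 0 0 0;255 0 0 -.001 0 0 0;255 0 0 -.001 0 0 0;255 0 0 -.001 0 0 0;255 0 0 -.001 0 0 0;255 0 0 0 0 0 0;255 0 0 0 0 0 0;255 0 0 0 0 0 0;255 0 0 0 0 0 0;255 0 0 0 0 0 0'; python3 st.py
```

```text
time_s: 18.5
ee_pos: [0.4928, -0.0792, 0.0858]
ee_rot: [1.107, 1.269, -1.104]
wrist_force: [0.4, 0.7, -3.8]
grip_width: 0.087
t 18.5 p [ 0.4928 -0.0792  0.0858] x [ 0.003 -0.001 -1.   ] z [ 0.139 -0.99   0.001] jaw -82.04 j [-0.25  0.28  2.03  0.    0.82  1.19] F [ 0.4  0.7 -3.8] g 0.08673944361388723
```

```bash
python3 -m pendant '255 0 0 -.001 0 0 0;255 0 0 0 0 0 0;255 0 0 -.001 0 0 0;255 0 0 0 0 0 0;255 0 0 -.001 0 0 0;255 0 0 0 0 0 0;255 0 0 0 0 0 0;255 0 0 0 0 0 0;255 0 0 0 0 0 0;255 0 0 0 0 0 0'; python3 st.py;  python3 -m pendant '255 0 0 -.001 0 0 0;255 0 0 0 0 0 0;255 0 0 0 0 0 0;255 0 0 0 0 0 0;255 0 0 0 0 0 0;255 0 0 0 0 0 0;255 0 0 0 0 0 0;255 0 0 0 0 0 0;255 0 0 0 0 0 0;255 0 0 0 0 0 0'; python3 st.py
```

```text
time_s: 19.5
ee_pos: [0.4927, -0.0792, 0.0833]
ee_rot: [1.107, 1.269, -1.105]
wrist_force: [-4.6, 0.7, 5.8]
grip_width: 0.084
t 19.5 p [ 0.4927 -0.0792  0.0833] x [ 0.003 -0.001 -1.   ] z [ 0.139 -0.99   0.001] jaw -82.03 j [-0.25  0.29  2.04 -0.    0.81  1.19] F [-4.6  0.7  5.8] g 0.08437363502802155
time_s: 20.5
ee_pos: [0.4927, -0.0792, 0.0833]
ee_rot: [1.107, 1.27, -1.105]
wrist_force: [-7.1, 0.5, 13.1]
grip_width: 0.087
t 20.5 p [ 0.4927 -0.0792  0.0833] x [ 0.002 -0.001 -1.   ] z [ 0.139 -0.99   0.001] jaw -82.03 j [-0.25  0.29  2.03 -0.    0.82  1.19] F [-7.1  0.5 13.1] g 0.08713788688075373
```

```bash
python3 shot.py o6;  python3 - <<'E'
import cv2,numpy as np
from bench import read_state
print(read_state()['torque'])
o=np.load('o6.npz')
a=cv2.resize(o['im_scene'][170:280,240:370,::-1],None,fx=6,fy=6,interpolation=cv2.INTER_CUBIC)
cv2.imwrite('pics/o6.png',a[:600])
E
```

```text
[0.13095859 0.82177122 0.00338658]
```

View pics/o6.png

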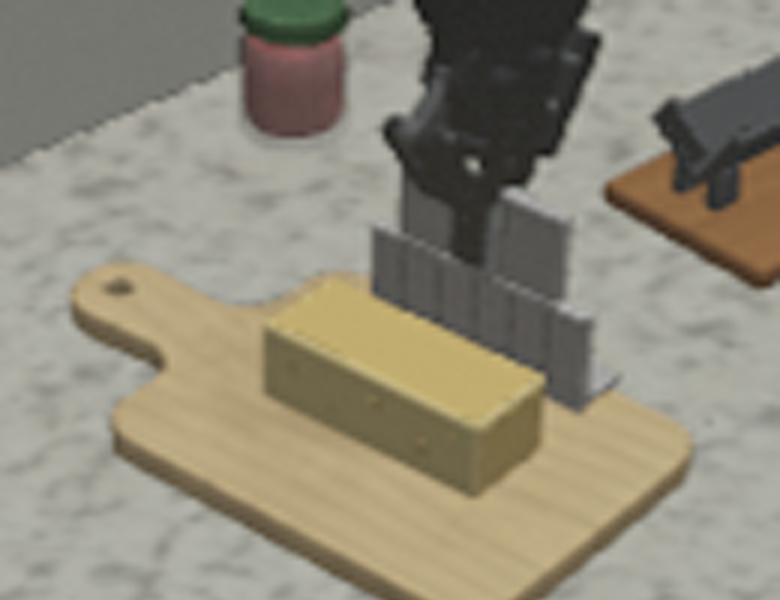

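```bash
cat > inh2.py <<'E'
from gfit import *
from scipy.optimize import least_squares
o=dict(np.load('o6.npz'))
p=np.array([.4927,-.0792,.0833]); gx=np.array([.139,-.99,0]); gz0=np.array([0,0,1.])
f=lambda q:((proj(q,o,'scene')[0]-[240,170]+.5)*6)
KP=[((0,60,50),(373,227)),((0,-60,50),(593,319)),((0,-60,0),(582,409)),((0,-45,95),(570,218)),((0,-45,50),(565,305))]
def pose(v):
    gy0=np.cross(gz0,gx); c,s=np.cos(v[2]),np.sin(v[2]); gy=c*gy0+s*gz0; gz=c*gz0-s*gy0
    M=np.c_[gx,gy,gz]; return M,p-M@np.array([.004,v[0],v[1]])
def res(v):
    M,t=pose(v[:3]); return np.ravel([f(M@(np.array(k)/1000)+t)-u for k,u in KP])/6
print(res([0,.0654,0]).reshape(-1,2).round(2))
r=least_squares(res,[0,.065,0],x_scale=[.01,.01,.1]); print(r.x.round(4),np.degrees(r.x[2]).round(2)); print(res(r.x).reshape(-1,2).round(2))
# cheese model vs observed
M=Rz(np.radians(98)); 
for k,u in (((25,-60),(335,278)),((25,60),(543,378)),((-25,60),(475,422)),((-25,-60),(265,322))):
    q=M@np.array([k[0]/1000*-1,k[1]/1000,0])+[.485,-.0187,.058]; print(k,((f(q)-u)/6).round(2))
E
python3 inh2.py
```

```text
[[-0.17 -0.53]
 [-1.06  0.42]
 [-0.42  0.96]
 [-0.88  0.59]
 [-1.07  0.62]]
[ 0.002   0.0636 -0.0163] -0.93
[[ 0.46 -0.5 ]
 [-0.3  -0.15]
 [ 0.57  0.55]
 [-0.36 -0.04]
 [-0.33  0.13]]
(25, -60) [-1.62 -1.28]
(25, 60) [-0.49 -1.05]
(-25, 60) [-1.04  0.34]
(-25, -60) [-2.13 -0.78]
```

```bash
python3 -m pendant '255 0 0 .003 .0022 -.0158 0;255 0 0 0 0 0 0;255 -.001 .005 0 0 0 0;255 -.001 .005 0 0 0 0;255 -.001 .005 0 0 0 0;255 -.0013 .005 0 0 0 0;255 -.0013 .0054 0 0 0 0;255 0 0 -.001 0 0 0;255 0 0 0 0 0 0;255 0 0 0 0 0 0'; python3 st.py; python3 shot.py o7;  python3 - <<'E'
import cv2,numpy as np
o=np.load('o7.npz')
a=cv2.resize(o['im_scene'][170:270,240:370,::-1],None,fx=6,fy=6,interpolation=cv2.INTER_CUBIC)
cv2.imwrite('pics/o7.png',a[:600])
E
```

```text
time_s: 21.6
ee_pos: [0.4872, -0.0536, 0.0839]
ee_rot: [1.116, 1.258, -1.093]
wrist_force: [-0.6, 1.6, -1.0]
grip_width: 0.09
t 21.6 p [ 0.4872 -0.0536  0.0839] x [ 0.019  0.002 -1.   ] z [ 0.138 -0.99   0.001] jaw -82.05 j [-0.2   0.27  2.07  0.01  0.79  1.22] F [-0.6  1.6 -1. ] g 0.08957701472543247
```

View pics/o7.png

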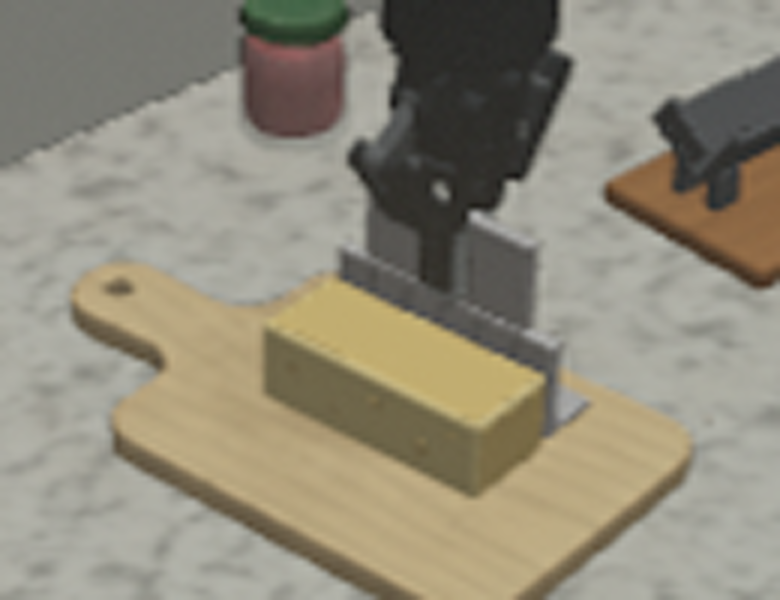

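```bash
python3 -m pendant '255 -.0002 .0014 0 0 0 0;255 -.0002 .0014 0 0 0 0;255 -.0002 .0014 0 0 0 0;255 -.0002 .0014 0 0 0 0;255 0 0 0 0 0 0;255 0 0 0 0 0 0;255 0 0 -.001 0 0 0;255 0 0 -.001 0 0 0;255 0 0 0 0 0 0;255 0 0 0 0 0 0'; python3 st.py
```

```text
time_s: 22.7
ee_pos: [0.4877, -0.0483, 0.0834]
ee_rot: [1.116, 1.256, -1.092]
wrist_force: [0.1, 0.2, 8.4]
grip_width: 0.083
t 22.7 p [ 0.4877 -0.0483  0.0834] x [ 0.021  0.001 -1.   ] z [ 0.138 -0.99   0.001] jaw -82.05 j [-0.19  0.26  2.07  0.01  0.79  1.24] F [0.1 0.2 8.4] g 0.08303980412435664
```

```bash
python3 -m pendant '255 0 0 .0015 0 0 0;255 0 0 0 0 0 0;255 -.0001 .0007 0 0 0 0;255 -.0001 .0008 0 0 0 0;255 0 0 0 0 0 0;255 0 0 0 0 0 0;255 0 0 0 0 0 0;255 0 0 0 0 0 0;255 0 0 0 0 0 0;255 0 0 0 0 0 0'; python3 st.py; python3 shot.py o8;  python3 - <<'E'
import cv2,numpy as np
o=np.load('o8.npz')
a=cv2.resize(o['im_scene'][200:260,270:350,::-1],None,fx=10,fy=10,interpolation=cv2.INTER_CUBIC)
cv2.imwrite('pics/o8.png',a[:600])
E
```

```text
time_s: 23.7
ee_pos: [0.4868, -0.0474, 0.0836]
ee_rot: [1.114, 1.256, -1.092]
wrist_force: [1.0, -5.4, 2.6]
grip_width: 0.084
t 23.7 p [ 0.4868 -0.0474  0.0836] x [ 0.02  0.   -1.  ] z [ 0.139 -0.99   0.003] jaw -82.0 j [-0.19  0.26  2.07  0.01  0.79  1.24] F [ 1.  -5.4  2.6] g 0.08431090680451296
```

View pics/o8.png

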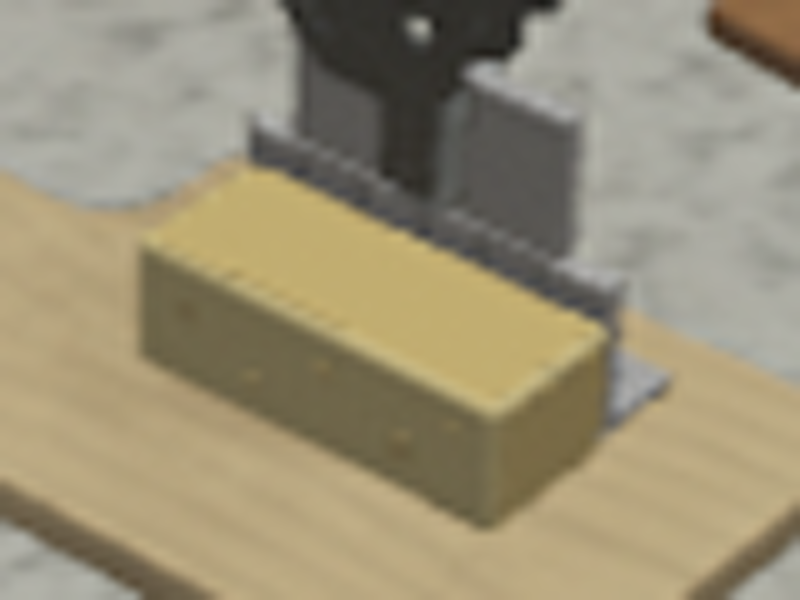

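```bash
cat > ov.py <<'E'
from gfit import *
import sys
# ov.py obs cx cy cyaw  gx gy gz(face origin) gyaw out box
n=sys.argv[1]; a=list(map(float,sys.argv[2:9])); o=dict(np.load(n+'.npz'))
C=b6((-.025,.025,-.06,.06,0,.04))@Rz(np.radians(a[2])).T+[a[0],a[1],.018]
M=Rz(np.radians(a[6])); G=[P@M.T+[a[3],a[4],a[5]] for P in GP]
overlay(o,G+[C],'scene',(270,190,80,70),'pics/'+sys.argv[9],10)
E
python3 ov.py o8 .4835 -.0185 98 .4870 -.0430 .018 -82 ov8.png
```

```text
(no output)
```

View pics/ov8.png

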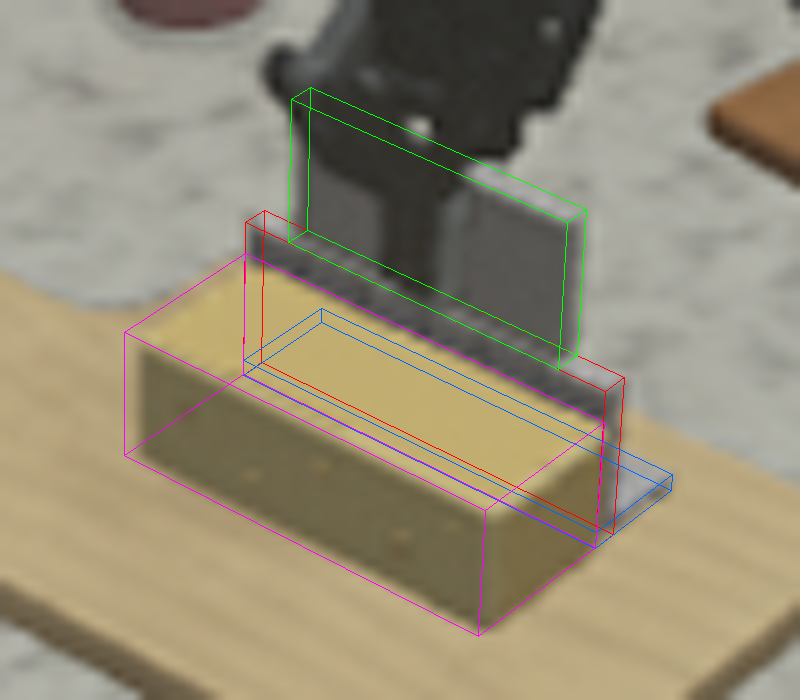

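```bash
python3 -m pendant '255 0 0 -.001 0 0 0;255 0 -.0003 0 0 0 0;240 0 0 0 0 0 0;225 0 0 0 0 0 0;210 0 0 0 0 0 0;195 0 0 0 0 0 0;180 0 0 0 0 0 0;160 0 0 0 0 0 0;150 0 0 0 0 0 0;150 0 0 0 0 0 0' 20; python3 st.py; python3 shot.py o9;  python3 - <<'E'
import cv2,numpy as np
o=np.load('o9.npz')
a=cv2.resize(o['im_scene'][190:260,270:350,::-1],None,fx=8,fy=8,interpolation=cv2.INTER_CUBIC)
cv2.imwrite('pics/o9.png',a[:600])
E
```

```text
time_s: 24.8
ee_pos: [0.4861, -0.0469, 0.0822]
ee_rot: [1.115, 1.258, -1.093]
wrist_force: [0.0, 0.7, -0.4]
grip_width: 0.41
t 24.8 p [ 0.4861 -0.0469  0.0822] x [ 0.019  0.002 -1.   ] z [ 0.138 -0.99   0.001] jaw -82.04 j [-0.19  0.27  2.07  0.01  0.79  1.24] F [ 0.   0.7 -0.4] g 0.4095802674859308
```

View pics/o9.png

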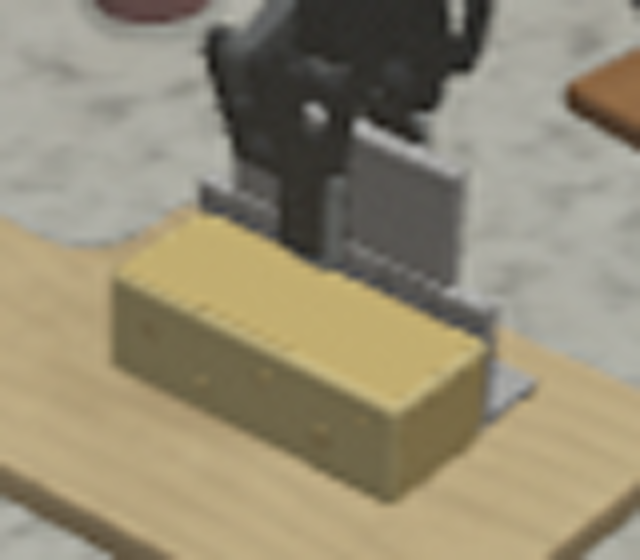

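```bash
python3 -m pendant '150 0 0 .005 0 0 0;150 0 0 .01 0 0 0;150 0 0 .02 0 0 0;150 0 0 .035 0 0 0;150 0 0 .04 0 0 0;150 0 -.03 .04 0 0 0;150 -.01 -.045 .02 0 0 0;150 -.01 -.045 0 0 0 0;150 -.01 -.045 0 0 0 0;150 -.01 -.045 0 0 0 0'; python3 -m pendant '150 -.02 -.045 0 0 0 0;150 -.02 -.045 0 0 0 0;150 -.02 -.045 0 0 0 0;150 -.02 -.045 0 0 0 0;150 -.02 -.045 0 0 0 0;150 0 0 0 0 0 0;150 0 0 0 0 0 0;150 0 0 0 0 0 0;150 0 0 0 0 0 0;150 0 0 0 0 0 0'; python3 st.py; python3 shot.py o10;  python3 - <<'E'
import cv2,numpy as np
o=np.load('o10.npz')
a=cv2.resize(o['im_scene'][190:260,270:350,::-1],None,fx=5,fy=5,interpolation=cv2.INTER_CUBIC)
b=cv2.resize(o['im_top'][175:270,265:335,::-1],None,fx=6,fy=6,interpolation=cv2.INTER_CUBIC)
z=np.zeros((570,800,3),np.uint8);z[:350,:380]=a[:,:380];z[:,380:800]=b[:570,:420];cv2.imwrite('pics/o10.png',z)
E
```

```text
time_s: 25.9
ee_pos: [0.4459, -0.2585, 0.2539]
ee_rot: [1.115, 1.255, -1.092]
wrist_force: [0.8, -0.3, 0.1]
grip_width: 0.415
time_s: 26.9
ee_pos: [0.3471, -0.4805, 0.2524]
ee_rot: [1.114, 1.259, -1.091]
wrist_force: [0.0, -0.2, -0.5]
grip_width: 0.41
t 26.9 p [ 0.3471 -0.4805  0.2524] x [ 0.019  0.002 -1.   ] z [ 0.141 -0.99   0.001] jaw -81.92 j [-1.03  0.23  1.71  0.02  1.19  0.4 ] F [ 0.  -0.2 -0.5] g 0.41031156025522364
```

View pics/o10.png

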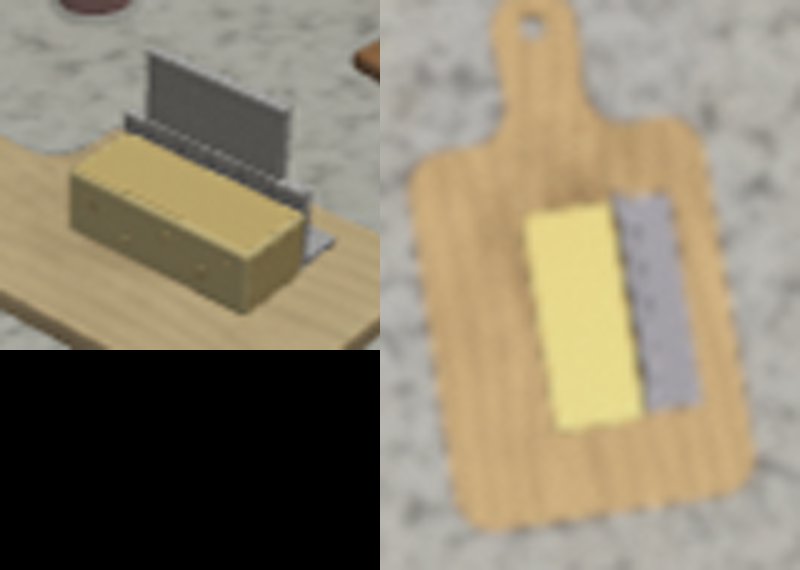

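View pics/o10_scene.png

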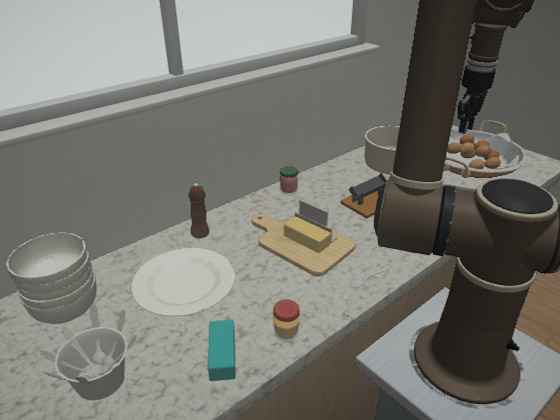

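```bash
cat > fin.py <<'E'
from gfit import *
import sys
o=dict(np.load(sys.argv[1]+'.npz')); b=(260,190,70,70)
a=o['im_top'].astype(float); 
lab=cv2.cvtColor(o['im_top'],cv2.COLOR_RGB2LAB).astype(float)
ref=dict(ch=lab[215:235,293:300].mean((0,1)),g=lab[225:235,310:314].mean((0,1)),bd=lab[247:255,285:310].mean((0,1)))
k=list(ref); D=np.stack([np.linalg.norm(lab-ref[i],axis=2) for i in k]); idx=D.argmin(0)
def comp(i,cx,cy):
    m=crop((idx==i),b).astype(np.uint8); n,l,st,ce=cv2.connectedComponentsWithStats(m,connectivity=4); return (l==l[cy-b[1],cx-b[0]]).astype(np.float32)
mc=comp(0,297,225); mg=comp(1,312,230); print(mc.sum(),mg.sum())
ch=lambda x:[box3(*x,rrect(-.025,.025,-.06,.06,.002),.057,.058)]
x,f=fit(ch,[.484,-.019,1.71],[('top',b,mc,1)],o,[.005,.005,.05]);print('cheese',x.round(4),np.degrees(x[2]).round(2),f)
gp=lambda v:[P@Rz(v[2]).T+[v[0],v[1],.018] for P in GP]
g,f=fit(gp,[.486,-.043,-1.43],[('top',b,mg,1)],o,[.005,.005,.05]);print('gauge',g.round(4),np.degrees(g[2]).round(2),f)
d=Rz(x[2])@[0,1,0]; r=Rz(g[2])@[1,0,0]; dv=np.r_[g[:2]-x[:2],0]; print('along',(dv@d).round(4),'lat',(dv@r).round(4))
overlay(o,gp(g)+ch(x),'top',b,'pics/fin.png',8)
E
python3 fin.py o10
```

```text
491.0 345.0
cheese [ 0.4834 -0.0209  1.7071] 97.81 78.140625
gauge [ 0.4917 -0.0455 -1.4324] -82.07 36.0
along -0.0048 lat 0.0255
```

View pics/fin.png

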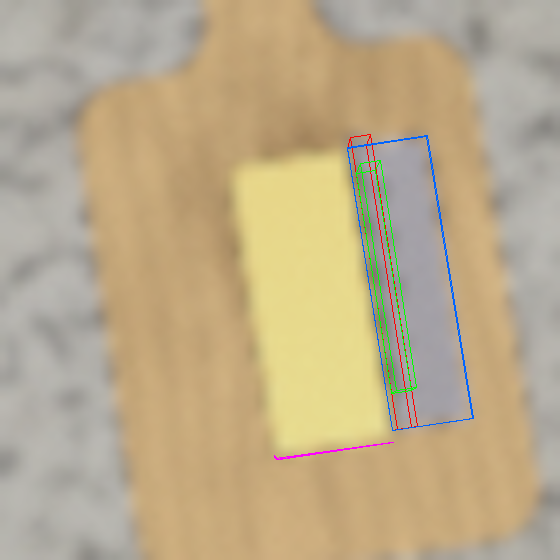

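```bash
cat >> fin.py <<'E'
ys,xs=np.nonzero(mc); c=ray((xs.mean()+b[0],ys.mean()+b[1]),.058,o,'top'); print('cheese centroid',c.round(4))
cn=cv2.minAreaRect(np.c_[xs+b[0],ys+b[1]].astype(np.float32)); print(cn, ray(cn[0],.058,o,'top').round(4))
dv=np.r_[g[:2]-c[:2],0]; print('along',(dv@d).round(4),'lat',(dv@r).round(4))
def T(v): pass
# scene: sharp check. fit rounded cheese + gauge silhouettes
bs=(265,190,90,80); L=cv2.cvtColor(o['im_scene'],cv2.COLOR_RGB2LAB).astype(float)
E
python3 fin.py o10
python3 - <<'E'
import cv2,numpy as np
o=np.load('o10.npz')
a=cv2.resize(o['im_scene'][195:260,278:345,::-1],None,fx=9,fy=9,interpolation=cv2.INTER_LANCZOS4)
cv2.imwrite('pics/o10z.png',a)
E
```

```text
491.0 345.0
cheese [ 0.4834 -0.0209  1.7071] 97.81 78.140625
gauge [ 0.4917 -0.0455 -1.4324] -82.07 36.0
along -0.0048 lat 0.0255
cheese centroid [ 0.4829 -0.0202  0.058 ]
((298.29730224609375, 227.78378295898438), (35.8389778137207, 13.809514999389648), 80.53767395019531) [ 0.4829 -0.0199  0.058 ]
along -0.0052 lat 0.0262
```

View pics/o10z.png

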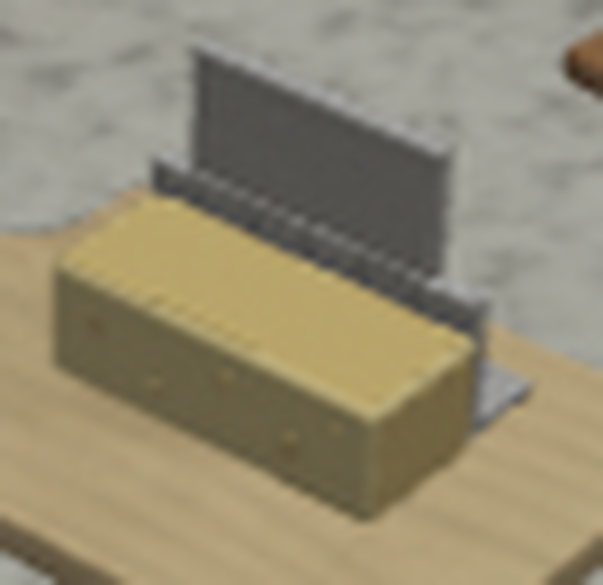

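Run:
```python
import cv2,numpy as np
o=np.load('o10.npz')
a=cv2.resize(o['im_top'][203:252,284:324,::-1],None,fx=12,fy=12,interpolation=cv2.INTER_LANCZOS4)
cv2.imwrite('pics/o10t.png',a)
```

```text
(no output)
```

View pics/o10t.png

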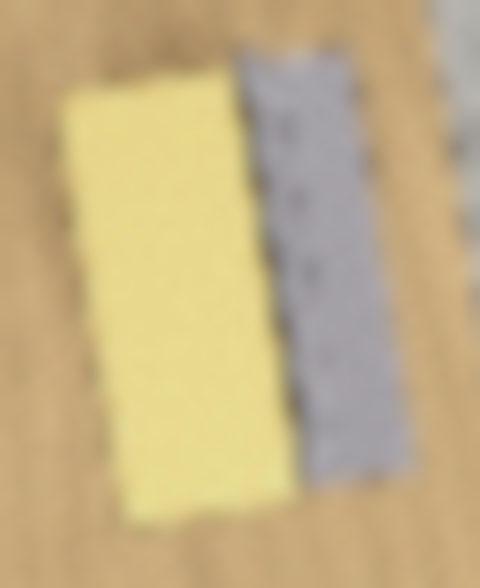

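Run:
```python
from gfit import *
o=dict(np.load('o10.npz'))
t=lambda u,z:ray((np.array(u)+.5)/12-.5+[284,203],z,o,'top')
C=np.array([t(u,.058) for u in((60,93),(230,70),(128,523),(298,497))]); c=C.mean(0)
F=np.array([t(u,.023) for u in((350,52),(413,472))]); f=F.mean(0)
d=np.array([.990,.139,0]); r=np.array([.139,-.99,0])
print('cheese',c.round(4),'len',np.ptp(C@d).round(4),'foot mid',f.round(4)); print('gauge rel cheese along d(far+)',((f-c)@d).round(4),'lat',((f-c)@r).round(4))
# scene corners, 9x crop 278,195
s=lambda u,z:ray((np.array(u)+.5)/9-.5+[278,195],z,o,'scene')
CT=[s(u,.058) for u in((57,262),(160,193),(375,418),(473,345))]; CB=[s(u,.018) for u in((55,362),(367,520))]
c2=np.mean(CT,0); G=[s((194,50),.113),s((447,155),.113)]; g=np.mean(G,0)
GS=[s((154,165),.068),s((478,305),.068)]; gs=np.mean(GS,0); FN=s((530,390),.02)
print('scene cheese',c2.round(4),'CB',((np.mean(CB,0)-c2)@d).round(4)); print('along top edge',((g-c2)@d).round(4),((g-c2)@r).round(4),'shoulder',((gs-c2)@d).round(4),'foot near corner',((FN-c2)@d+.06).round(4), [((q-c2)@d).round(4) for q in CT+CB])
```

```text
cheese [ 0.4851 -0.0205  0.058 ] len 0.1185 foot mid [ 0.4952 -0.0778  0.023 ]
gauge rel cheese along d(far+) 0.0021 lat 0.0581
scene cheese [ 0.4782 -0.0178  0.058 ] CB 0.0037
along top edge 0.0025 0.0259 shoulder 0.0023 foot near corner 0.0055 [np.float64(0.058), np.float64(0.0587), np.float64(-0.0585), np.float64(-0.0583), np.float64(0.0621), np.float64(-0.0547)]
```

```bash
python3 -m pendant '150 .0139 .0434 0 0 0 0;150 .0139 .0434 0 0 0 0;150 .0139 .0434 0 0 0 0;150 .0139 .0434 0 0 0 0;150 .0139 .0434 0 0 0 0;150 .0139 .0434 0 0 0 0;150 .0139 .0434 0 0 0 0;150 .0139 .0434 0 0 0 0;150 .0139 .0434 0 0 0 0;150 .0139 .043 0 0 0 0'; python3 st.py
```

```text
time_s: 28.0
ee_pos: [0.4855, -0.0459, 0.2526]
ee_rot: [1.115, 1.257, -1.091]
wrist_force: [0.8, -0.1, -0.3]
grip_width: 0.41
t 28.0 p [ 0.4855 -0.0459  0.2526] x [ 0.02   0.001 -1.   ] z [ 0.139 -0.99   0.002] jaw -81.99 j [-0.19  0.02  1.95  0.01  1.15  1.24] F [ 0.8 -0.1 -0.3] g 0.4098913671720167
```

```bash
python3 -m pendant '150 .0003 -.001 -.03 0 0 0;150 0 0 -.03 0 0 0;150 0 0 -.03 0 0 0;150 0 0 -.025 0 0 0;150 0 0 -.02 0 0 0;150 0 0 -.015 0 0 0;150 0 0 -.012 0 0 0;150 0 0 -.006 0 0 0;150 0 0 0 0 0 0;150 0 0 0 0 0 0' 20; python3 st.py
```

```text
time_s: 29.0
ee_pos: [0.4862, -0.0492, 0.0848]
ee_rot: [1.116, 1.257, -1.092]
wrist_force: [0.4, -0.2, 1.1]
grip_width: 0.411
t 29.0 p [ 0.4862 -0.0492  0.0848] x [ 0.02   0.001 -1.   ] z [ 0.139 -0.99   0.002] jaw -82.03 j [-0.19  0.26  2.07  0.01  0.79  1.23] F [ 0.4 -0.2  1.1] g 0.41108163721445323
```

```bash
python3 -m pendant '190 0 0 0 0 0 0;205 0 0 0 0 0 0;215 0 0 0 0 0 0;220 0 0 0 0 0 0;225 0 0 0 0 0 0;230 0 0 0 0 0 0;235 0 0 0 0 0 0;245 0 0 0 0 0 0;255 0 0 0 0 0 0;255 0 0 0 0 0 0' 30; python3 st.py
```

```text
time_s: 30.0
ee_pos: [0.4855, -0.049, 0.0842]
ee_rot: [1.116, 1.258, -1.093]
wrist_force: [-0.8, 1.9, 1.2]
grip_width: 0.087
t 30.0 p [ 0.4855 -0.049   0.0842] x [ 0.019  0.002 -1.   ] z [ 0.138 -0.99   0.001] jaw -82.04 j [-0.19  0.26  2.07  0.01  0.79  1.23] F [-0.8  1.9  1.2] g 0.08654235116498545
```

```bash
python3 -m pendant '255 0 0 .0015 0 0 0;255 0 0 0 0 0 0;255 -.0012 -.0002 0 0 0 0;255 -.0012 -.0001 0 0 0 0;255 0 0 0 0 0 0;255 -.0002 .001 0 0 0 0;255 -.0001 .001 0 0 0 0;255 0 0 0 0 0 0;255 0 0 0 0 0 0;255 0 0 0 0 0 0'; python3 st.py
```

```text
time_s: 31.0
ee_pos: [0.4828, -0.0475, 0.0856]
ee_rot: [1.115, 1.258, -1.093]
wrist_force: [-0.2, -1.2, -4.0]
grip_width: 0.089
t 31.0 p [ 0.4828 -0.0475  0.0856] x [ 0.019  0.001 -1.   ] z [ 0.139 -0.99   0.001] jaw -82.03 j [-0.19  0.25  2.08  0.01  0.79  1.24] F [-0.2 -1.2 -4. ] g 0.08883265907757591
```

```bash
python3 -m pendant '255 -.0001 .0006 0 0 0 0;255 -.0001 .0006 0 0 0 0;255 0 0 0 0 0 0;255 0 0 0 0 0 0;255 0 0 -.001 0 0 0;255 0 0 -.001 0 0 0;255 0 0 -.0005 0 0 0;255 0 0 0 0 0 0;255 0 0 0 0 0 0;255 0 0 0 0 0 0'; python3 st.py
```

```text
time_s: 32.0
ee_pos: [0.4829, -0.0462, 0.0841]
ee_rot: [1.116, 1.258, -1.092]
wrist_force: [-2.3, 0.8, 4.7]
grip_width: 0.089
t 32.0 p [ 0.4829 -0.0462  0.0841] x [ 0.019  0.002 -1.   ] z [ 0.138 -0.99   0.001] jaw -82.04 j [-0.19  0.26  2.08  0.01  0.79  1.24] F [-2.3  0.8  4.7] g 0.08924206670295803
```

```bash
python3 -m pendant '255 0 0 .001 0 0 0;255 -.0001 .0006 0 0 0 0;255 -.0001 .0006 0 0 0 0;255 0 0 0 0 0 0;255 0 0 0 0 0 0;255 0 0 0 0 0 0;255 0 0 0 0 0 0;255 0 0 0 0 0 0;255 0 0 0 0 0 0;255 0 0 0 0 0 0'; python3 st.py;  python3 shot.py o11
python3 - <<'E'
import cv2,numpy as np
o=np.load('o11.npz')
a=cv2.resize(o['im_scene'][195:260,278:345,::-1],None,fx=9,fy=9,interpolation=cv2.INTER_LANCZOS4)
cv2.imwrite('pics/o11.png',a)
E
```

```text
time_s: 33.0
ee_pos: [0.4826, -0.045, 0.0842]
ee_rot: [1.116, 1.258, -1.092]
wrist_force: [1.2, -1.4, -2.9]
grip_width: 0.086
t 33.0 p [ 0.4826 -0.045   0.0842] x [ 0.019  0.002 -1.   ] z [ 0.138 -0.99   0.001] jaw -82.05 j [-0.19  0.26  2.08  0.01  0.79  1.24] F [ 1.2 -1.4 -2.9] g 0.08600532275499707
```

View pics/o11.png

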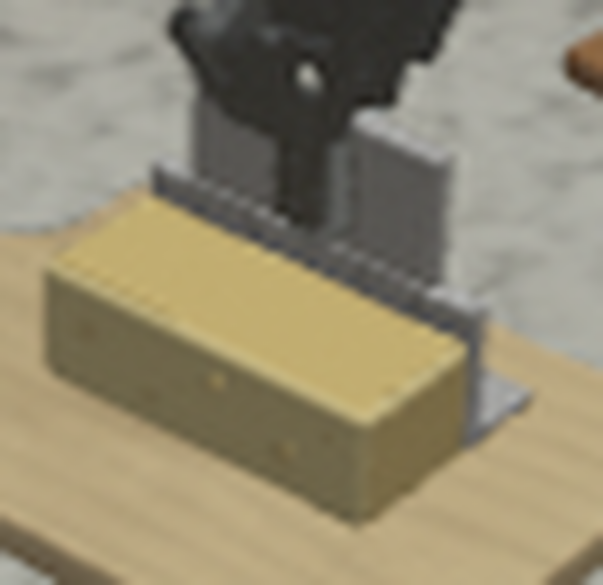

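```bash
cat > ms.py <<'E'
from gfit import *
def ana(n,CTp,Sp,TEp,FNp):
    o=dict(np.load(n+'.npz')); d=np.array([.990,.139,0]); r=np.array([.139,-.99,0])
    s=lambda u,z:ray((np.array(u)+.5)/9-.5+[278,195],z,o,'scene')
    CT=[s(u,.058) for u in CTp]; c=np.mean(CT,0); S=[s(u,.068) for u in Sp]; 
    print(n,'cheese',c.round(4),'cheese ends',[((q-c)@d).round(4) for q in CT],'side lat',[((q-c)@r).round(4) for q in CT],'shoulder d',[((q-c)@d).round(4) for q in S],'lat',[((q-c)@r).round(4) for q in S],'foot',[((s(FNp,.022)-c)@d).round(4),((s(FNp,.022)-c)@r).round(4)])
if __name__=='__main__':
    ana('o10',((57,262),(160,193),(375,418),(473,345)),((154,165),(478,305)),None,(530,388))
    ana('o11',((45,270),(150,195),(363,425),(467,350)),((154,170),(478,318)),None,(530,398))
E
python3 ms.py
```

```text
o10 cheese [ 0.4782 -0.0178  0.058 ] cheese ends [np.float64(0.058), np.float64(0.0587), np.float64(-0.0585), np.float64(-0.0583)] side lat [np.float64(-0.0236), np.float64(0.0242), np.float64(-0.0233), np.float64(0.0227)] shoulder d [np.float64(0.0602), np.float64(-0.0557)] lat [np.float64(0.023), np.float64(0.0277)] foot [np.float64(-0.0554), np.float64(0.0582)]
o11 cheese [ 0.4781 -0.0138  0.058 ] cheese ends [np.float64(0.0575), np.float64(0.0598), np.float64(-0.0584), np.float64(-0.0589)] side lat [np.float64(-0.025), np.float64(0.0254), np.float64(-0.024), np.float64(0.0236)] shoulder d [np.float64(0.058), np.float64(-0.0599)] lat [np.float64(0.0249), np.float64(0.0266)] foot [np.float64(-0.0588), np.float64(0.0581)]
```

```bash
python3 -m pendant '255 0 0 -.001 0 0 0;255 0 0 -.0005 0 0 0;255 0 0 0 0 0 0;240 0 0 0 0 0 0;225 0 0 0 0 0 0;210 0 0 0 0 0 0;195 0 0 0 0 0 0;180 0 0 0 0 0 0;160 0 0 0 0 0 0;150 0 0 0 0 0 0' 20; python3 st.py;  python3 -m pendant '150 0 0 0 0 0 0;150 0 0 .005 0 0 0;150 0 0 .01 0 0 0;150 0 0 .02 0 0 0;150 0 0 .035 0 0 0;150 0 0 .04 0 0 0;150 0 -.03 .04 0 0 0;150 -.01 -.045 .02 0 0 0;150 -.01 -.045 0 0 0 0;150 -.01 -.045 0 0 0 0';python3 -m pendant '150 -.02 -.045 0 0 0 0;150 -.02 -.045 0 0 0 0;150 -.02 -.045 0 0 0 0;150 -.02 -.045 0 0 0 0;150 -.02 -.045 0 0 0 0;150 -.01 -.045 0 0 0 0;150 0 0 0 0 0 0;150 0 0 0 0 0 0;150 0 0 0 0 0 0;150 0 0 0 0 0 0'; python3 st.py; python3 shot.py o12
python3 - <<'E'
import cv2,numpy as np
o=np.load('o12.npz')
a=cv2.resize(o['im_scene'][195:260,278:345,::-1],None,fx=9,fy=9,interpolation=cv2.INTER_LANCZOS4)
cv2.imwrite('pics/o12.png',a)
a=cv2.resize(o['im_top'][203:252,284:324,::-1],None,fx=12,fy=12,interpolation=cv2.INTER_LANCZOS4)
cv2.imwrite('pics/o12t.png',a)
E
```

```text
time_s: 34.1
ee_pos: [0.4823, -0.045, 0.0825]
ee_rot: [1.115, 1.258, -1.093]
wrist_force: [1.4, 0.3, 0.0]
grip_width: 0.414
t 34.1 p [ 0.4823 -0.045   0.0825] x [ 0.019  0.002 -1.   ] z [ 0.138 -0.99   0.001] jaw -82.04 j [-0.19  0.26  2.08  0.01  0.79  1.24] F [1.4 0.3 0. ] g 0.41438609605462473
time_s: 35.1
ee_pos: [0.453, -0.2117, 0.2554]
ee_rot: [1.115, 1.253, -1.09]
wrist_force: [-0.0, -0.1, 0.2]
grip_width: 0.41
time_s: 36.1
ee_pos: [0.3431, -0.4784, 0.2528]
ee_rot: [1.114, 1.259, -1.091]
wrist_force: [0.2, 0.9, -0.7]
grip_width: 0.411
t 36.1 p [ 0.3431 -0.4784  0.2528] x [ 0.019  0.002 -1.   ] z [ 0.14  -0.99   0.001] jaw -81.94 j [-1.03  0.22  1.72  0.02  1.19  0.39] F [ 0.2  0.9 -0.7] g 0.4112250142216069
```

View pics/o12.png

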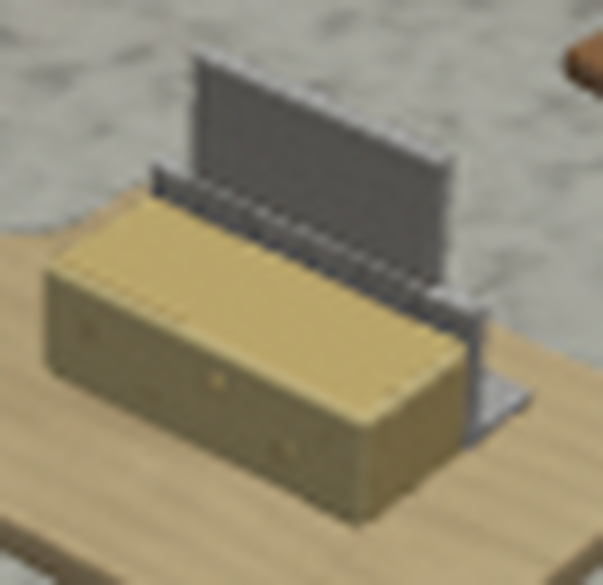

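View pics/o12t.png

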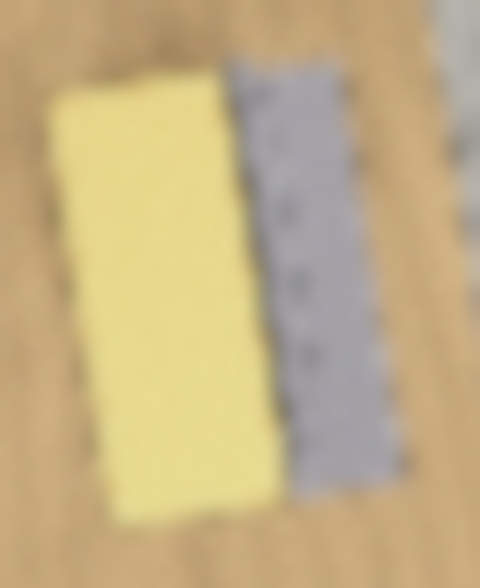

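View pics/o12_top.png

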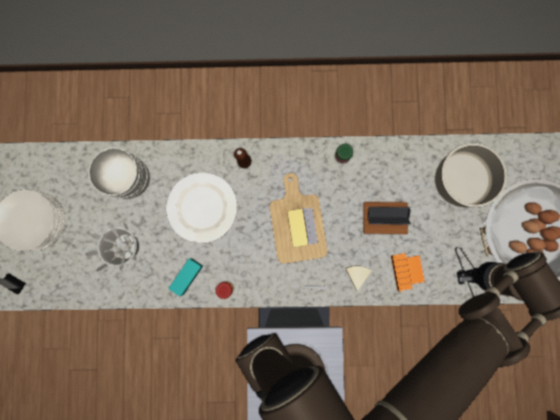

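Run:
```python
from gfit import *
from ms import ana
o=dict(np.load('o12.npz'))
t=lambda u,z:ray((np.array(u)+.5)/12-.5+[284,203],z,o,'top')
C=np.array([t(u,.058) for u in((50,95),(218,72),(115,523),(283,498))]); c=C.mean(0)
F=np.array([t(u,.023) for u in((340,62),(405,480))]); f=F.mean(0)
d=np.array([.990,.139,0]); r=np.array([.139,-.99,0])
print('cheese',c.round(4),'gauge along',((f-c)@d).round(4),'lat',((f-c)@r-.034).round(4), 'offset from mid', ((c-[.4847,-.0186,.058])@d).round(4),((c-[.4847,-.0186,.058])@r).round(4))
v=C[2]-C[0]; w=F[1]-F[0]; print('yaws',np.degrees(np.arctan2(-v[1],-v[0])).round(2),np.degrees(np.arctan2(-w[1],-w[0])).round(2))
ana('o12',((45,270),(150,195),(363,425),(467,350)),((154,170),(478,318)),None,(530,398))
```

```text
cheese [ 0.4848 -0.0171  0.058 ] gauge along -0.0002 lat 0.0247 offset from mid 0.0003 -0.0015
yaws 7.71 7.6
o12 cheese [ 0.4781 -0.0138  0.058 ] cheese ends [np.float64(0.0575), np.float64(0.0598), np.float64(-0.0584), np.float64(-0.0589)] side lat [np.float64(-0.025), np.float64(0.0254), np.float64(-0.024), np.float64(0.0236)] shoulder d [np.float64(0.058), np.float64(-0.0599)] lat [np.float64(0.0249), np.float64(0.0266)] foot [np.float64(-0.0588), np.float64(0.0581)]
```

Ends are level to within a millimetre, the flat face is flush, and the cheese is 1.5 mm off the middle. Handing in.

```bash
python3 -c "from bench import hand_in; print(hand_in())"
```

```text
the job is handed in; nothing more can be done
None
```

The job is done and handed in, a little after 36 s on the robot's clock. The cheese lies flat and lengthwise on the middle of the board. The gauge stands upright with its flat face against the cheese's right long side, as seen from the robot. Both are released and the arm is well clear.

I set the gauge down twice. After the first placing both cameras showed its ends about 2 mm beyond the cheese's. I gripped it again, shifted it 2.4 mm and pressed it lightly back, which pushed the cheese sideways by about 3–4 mm.

The last check, from the top camera after release:

| What | Measured |
|---|---|
| Cheese off the board's middle | about 1.5 mm |
| Gauge ends against cheese ends | about 0.2 mm |
| Cheese centre to the gauge's flat face | 24.7 mm (25 mm is touching) |
| Angle between cheese and gauge | about 0.1° |

- **Accuracy:** I read these from image corners, and the cameras are only good to about 2 mm.
- **Camera disagreement:** the scene camera places the cheese 3–7 mm from where the top camera does (a bias it showed earlier too). It agrees on how the gauge sits against the cheese: flush, with ends level to about 1 mm.
- **Other things:** by eye, the plate, mill, jars, stand and look-alikes have not moved. I did not measure them.

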